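# Re-stock and lock the plaque security case

### The arm

A 6-joint arm with a two-finger parallel gripper is mounted at the origin on the work surface. World frame = base frame: x ahead of the robot, y to its left, z up, the work surface at z = 0. Lengths are in m, angles in rad, forces in N, time in s.
With the tool pointing down it reaches from about 0.25 to 0.725 m from the base axis. Payload 4 kg.
Tool frame: the origin (TCP) lies midway between the tips of the shut fingers; the grasp point (between the pads) lies 19 mm behind it; z points along the fingers, y is the line along which they close (so a half turn about z gives the same grasp; the last joint's range is limited). The gripper opens to 85 mm and grips with 20 to 120 N. Pads are 22 mm wide; open, the fingers measure 114 mm over their backs; the gripper's body (76 mm by 85 mm) begins 54 mm behind the grasp point. The pads swing forward as they close: fully open they stand 13 mm farther back than shut.
Start: joints at [-1.216, 0.241, 0.005, 1.335, 0, 1.571], TCP at [0.174, -0.469, 0.203] pointing down, gripper open.
Joint ranges: [-2.72, 2.72], [-1.05, 1.87], [-1.09, 1.28], [-1.99, 2.15], [-1.42, 1.44], [-3.14, 3.14]. Speed limits (rad/s): [2.79, 2.79, 3.14, 3.14, 3.14, 3.14].

### API

Orientations are given as a rotation vector (axis times angle).
In Python, from rig import status, cams, bot gives the robot as it stands. The module is installed in compiled form; this text tells all that it offers.
- The arm moves only by the tool drive_tool, never from a script. Its arguments are lists of equal length, an entry for each row: "dp": the shift along the tool's x, y, z in mm, a list of three; "turn": the turn, a rotation vector about the tool's x, y, z in rad, a list of three; "claw": the finger opening in mm, from 0 to 85.4. In form: {"dp": [[dx, dy, dz], ...], "turn": [[rx, ry, rz], ...], "claw": [claw, ...]}. A call has 1 to 20 rows; each row shifts and turns the commanded pose from where the row before left it, along the tool's axes as they then stand; what a row does not reach is not made up. A row lasts 1/8 s, in which the tool goes at most 62.5 mm and 10.7 degrees, less where a joint would pass 70% of its speed; a pose out of reach is approached as far as the arm can. A call is refused whole if a number of a shift passes 62.5 or a number of a turn 0.188, either way. A call with a gripper value outside its range is refused whole. The fingers move at their own pace and stop on an object; the grip force is fixed at half the most. Time passes only in rows, so rows that do not move let the fingers close. It gives the time, the measured TCP pose, the force, the opening and the grip force at its end, in the units of the state.
- status.get_obs(): the state, without advancing time (a new reading comes with each control period).
- cams.grab_frame(name): name is "scene" or "top" or "wrist"; returns (picture, depth): 384x512x3 uint8, red, green, blue; 384x512 float32, m along the optical axis (not along the pixel's ray), 0 where there is no reading.
- cams.camera_params(name): a dict with "vfov" (degrees; the focal length in pixels is half the picture's height over the tangent of half this angle, whatever the lens; pixels are square), "cx", "cy" (the principal point, pixels), "camera_from_world" (4x4, takes a point from world to camera coordinates). Camera axes: x right, y down, z forward; pixel columns grow to the right and rows downward; lengths in m; the calibration is good to about 2 mm. A picture is of the moment at which its call begins: read the wrist's pose just before it. camera_params takes no time and is no camera call; for the wrist camera it gives the pose at the moment of the call.
- bot.close_job(): hands the job in; it is judged then, once.
The state is a dict: "t": time; "qpos": joint angles; "joint_vel": joint speeds; "tau": joint torques, N m; "position": TCP position; "tool_rot": TCP orientation; "contact_force": force on the tool from outside, world axes, zero at the start; "moment": the same for the moment, N m; "grip_width": finger opening in m; "grasp_force": force on a finger pad.
Only numpy, scipy, OpenCV 4.12 (cv2) and the standard library are available. Lean on these libraries where they do the work, as an engineer would, in place of code of your own. Each camera call takes 0.05 s, during which the arm holds its last target. There are 200 camera calls.

### The job

Unlock the security case by throwing its chrome latch arm off the lid into the open notch, then use the thin blade of the black paddle in the slot under the lid's front edge to lever the lid up off its catches, so that it rises fully open. Lay every mother-of-pearl plaque from the counter flat in the tray, press the lid down until the catches hold it shut by themselves, and throw the latch back over the lid fully into its locked notch. Leave the paddle lying flat on its pale grey pad and do not disturb the comb, the dice, the chip stacks or the white puck.

Things in the scene. Friction and masses are not known exactly. Their poses are not given: they have to be found in the camera images.
- case: Fixed dark steel security case. Origin on the counter under the tray's centre; x from the front (pry slot) to the rear (hinge), y along the front to the plain end, z up. Outside x -114 to +110, y -163 to +98 mm; walls and deck 78 mm high. Tray inside: x -100 to +100, y -88 to +88, floor at z 26. The lid covers the tray; the deck (y -163 to -98) carries the latch.
- lid_angle (a joint): Lid hinge, rad: 0 shut, 1.75 open (10 degrees past upright). Two spring balls in the front wall (y +/-62, z 64) hold it from 0 to about 0.045: about 9 N at the front edge frees it, about 10 N presses it shut. Past them a spring hinge raises it by itself to 1.75 in about 5 s; about 1 N at its front edge swings it down. Not caught (above about 0.01) it rises again.
- lid: Lid: aluminium frame, clear window, 218 (x) by 190 (y) by 12 mm. Origin mid hinge line; shut, its axes are the case's and it runs from the hinge to x -218 (flush with the case's front face, no handle), z 0 to 12 (top 90 mm above the counter). Two strike bars hang 26 mm below it near its front edge, y +/-62. Turns about y with lid_angle.
- lid_front (a point): Middle of the lid's front edge, on its upper (outer) face; moves with the lid.
- lid_hinge (a point): Middle of the hinge line: case x +104, y 0, z +78 mm. Axes parallel to the case's.
- pry_slot (a point): Middle of the pry slot's mouth in the front face: case x -114, y 0, z 73. Slot 84 mm wide (y) and 10 mm high (z 68 to 78): below is the sill (front wall 14 mm thick), above the lid's underside; it opens into the tray. A blade pushed 45 to 50 mm in and levered over the sill, tip up 0.35 to 0.5 rad, frees the lid. Axes as the case's.
- latch_angle (a joint): Chrome latch arm on a vertical pivot on the deck, rad: 0 locked, arm across the lid (points to case +y); 1.57 open, arm along the deck (points to case +x); grows clockwise from above. A spring ball holds it in a white-marked notch at each end: 3 to 4 N at the knob carries it over a hump 0.36 rad from the end, then it snaps on. Locked, it stops the lid at 0.02 rad.
- latch_knob (a point): Middle of the upright round knob at the end of the latch arm: 22 mm diameter, 34 mm tall (102 to 136 mm above the counter), 85 mm from the pivot; the arm below it is 14 mm wide and 8 mm thick (94 to 102 mm above the counter).
- latch_pivot (a point): On the latch's pivot axis at the arm's height: case x -72, y -128, z 98.
- paddle: Loose black acrylic croupier's paddle, 90 g, lying flat. Origin on its underside where handle and blade meet; x points to the blade's tip, z up. Blade: x 0 to +115 mm, 56 mm wide, 4 mm thick (z 0 to 4). Handle: x -100 to 0, 24 mm wide, 18 mm thick (z 0 to 18). Gripped well on the handle 15 to 30 mm behind the origin.
- paddle_tip (a point): Middle of the blade's tip edge (paddle x +115, z 2 mm).
- paddle_butt (a point): End of the handle (paddle x -100, z 9 mm).
- pad: Fixed pale grey rectangular pad for the paddle, 280 mm (its x) by 140 mm (its y), 4 mm thick; origin on the counter under its centre. The paddle starts on it, blade along the pad's +x.
- plaque0: Loose mother-of-pearl plaque, 74 mm (x) by 48 mm (y) by 8 mm, 40 g, lying flat on the counter; origin at the centre of its underside, z up. Two to four of plaque0..plaque4 are present.
- plaque1: As plaque0.
- plaque2: As plaque0.
- plaque3: As plaque0.
- plaque4: As plaque0.
- comb: Bystander: pale blue chip sorting comb, 34 by 170 by 46 mm.
- die_a: Bystander: red die, 22 mm.
- die_b: Bystander: red die, 22 mm.
- stack_a: Bystander: chip stack, 40 mm across, 41 mm tall.
- stack_b: Bystander: chip stack, 40 mm across, 27 mm tall.
- puck: Bystander: white dealer puck, 50 mm across, 14 mm tall.

How it is judged:
On the way, in this order (a step that is already met when the one before it is completed fails the run):
1. The latch is thrown into its open notch (value of joint latch_angle above 1.45 rad), for 0.2 s.
2. The paddle, not the fingers, bears on the lid and has lifted it against its catches (value of joint lid_angle above 0.02 rad and contact force between paddle and lid above 1 N and contact force between the fingers and lid below 0.3 N), for 0.02 s.
3. The lid stands open (value of joint lid_angle above 1.4 rad), for 0.2 s.
4. All plaques lie flat in the tray with the lid still open, let go (x of plaque0 in the frame of case between -0.1 and 0.1 m and y of plaque0 in the frame of case between -0.09 and 0.09 m and z of plaque0 in the frame of case between 0.02 and 0.05 m and angle between each of plaque0, plaque1, plaque2, plaque3, plaque4's own z axis and vertical below 0.25 rad and x of plaque1 in the frame of case between -0.1 and 0.1 m and y of plaque1 in the frame of case between -0.09 and 0.09 m and z of plaque1 in the frame of case between 0.02 and 0.05 m and x of plaque2 in the frame of case between -0.1 and 0.1 m and y of plaque2 in the frame of case between -0.09 and 0.09 m and z of plaque2 in the frame of case between 0.02 and 0.05 m and x of plaque3 in the frame of case between -0.1 and 0.1 m and y of plaque3 in the frame of case between -0.09 and 0.09 m and z of plaque3 in the frame of case between 0.02 and 0.05 m and x of plaque4 in the frame of case between -0.1 and 0.1 m and y of plaque4 in the frame of case between -0.09 and 0.09 m and z of plaque4 in the frame of case between 0.02 and 0.05 m and value of joint lid_angle above 1 rad and contact force between the fingers and plaque0 below 0.1 N and contact force between the fingers and plaque1 below 0.1 N and contact force between the fingers and plaque2 below 0.1 N and contact force between the fingers and plaque3 below 0.1 N and contact force between the fingers and plaque4 below 0.1 N), for 0.2 s.
5. The lid is held shut by its catches with nothing pressing on it, the latch still open (value of joint lid_angle below 0.015 rad and contact force between the fingers and lid below 0.2 N and value of joint latch_angle above 1.4 rad), for 0.3 s.
At the end, for the whole second after the job is handed in: Every plaque present lies in the tray (centre inside the walls, flat to 0.25 rad); lid held shut by its catches (below 0.015 rad); latch in its locked notch (below 0.1 rad); paddle at rest on its pad, flat to 0.1 rad, tip and butt within the outline (2 mm over at most) (x of plaque0 in the frame of case between -0.1 and 0.1 m and y of plaque0 in the frame of case between -0.09 and 0.09 m and z of plaque0 in the frame of case between 0.02 and 0.05 m and angle between each of plaque0, plaque1, plaque2, plaque3, plaque4's own z axis and vertical below 0.25 rad and x of plaque1 in the frame of case between -0.1 and 0.1 m and y of plaque1 in the frame of case between -0.09 and 0.09 m and z of plaque1 in the frame of case between 0.02 and 0.05 m and x of plaque2 in the frame of case between -0.1 and 0.1 m and y of plaque2 in the frame of case between -0.09 and 0.09 m and z of plaque2 in the frame of case between 0.02 and 0.05 m and x of plaque3 in the frame of case between -0.1 and 0.1 m and y of plaque3 in the frame of case between -0.09 and 0.09 m and z of plaque3 in the frame of case between 0.02 and 0.05 m and x of plaque4 in the frame of case between -0.1 and 0.1 m and y of plaque4 in the frame of case between -0.09 and 0.09 m and z of plaque4 in the frame of case between 0.02 and 0.05 m and value of joint lid_angle below 0.015 rad and value of joint latch_angle below 0.1 rad and angle between paddle's own z axis and vertical below 0.1 rad and linear speed of paddle below 0.02 m/s and x of paddle_tip in the frame of pad between -0.142 and 0.142 m and y of paddle_tip in the frame of pad between -0.072 and 0.072 m and z of each of paddle_tip, paddle_butt in the frame of pad below 0.025 m and x of paddle_butt in the frame of pad between -0.142 and 0.142 m and y of paddle_butt in the frame of pad between -0.072 and 0.072 m); the robot touches nothing.
It fails at once if The comb is shifted more than 30 mm or knocked over (distance of comb from where it was at the start of the episode above 0.03 m or angle between comb's own z axis and vertical above 0.5 rad).
It fails at once if A die is shifted more than 30 mm or knocked over (distance of any of die_a, die_b from where it was at the start of the episode above 0.03 m or angle between any of die_a, die_b's own z axis and vertical above 0.5 rad).
It fails at once if A chip stack is shifted more than 30 mm or knocked over (distance of any of stack_a, stack_b from where it was at the start of the episode above 0.03 m or angle between any of stack_a, stack_b's own z axis and vertical above 0.5 rad).
It fails at once if The white puck is shifted more than 30 mm or knocked over (distance of puck from where it was at the start of the episode above 0.03 m or angle between puck's own z axis and vertical above 0.5 rad).
Of plaque0, plaque1, plaque2, plaque3, plaque4 only 2 to 4 are there at a start; the rules pass over those that are not, and their reading is None.
At some moment in a run one of paddle, plaque0, plaque1, plaque2, plaque3, plaque4 may be knocked a few centimetres aside while the robot is not near it.
It also fails if it takes over 210 s, if anything falls off the work surface, if the arm or the gripper's body presses on something with over 40 N, if the wrist force passes 120 N, or if a joint passes its speed limit or range.

## Working session

There is one attempt and no reset: what is moved stays moved. The work goes in short steps, Python scripts to look and compute and a tool call to move; the robot and the scene stay as the last step left them, time stands still between calls to the robot, and variables do not carry over. Pictures are saved under pics/ and viewed, at most 14 in all, crops included, and the job is handed in when it is done.

Besides the shell and the picture viewer there is one more tool, called after ">>>" in YAML: its name, and indented under it one key for each argument. drive_tool: Moves the arm, as the interface text tells. Its arguments: {"type":"object","properties":{"dp":{"type":"array","items":{"type":"array","items":{"type":"number"}}},"turn":{"type":"array","items":{"type":"array","items":{"type":"number"}}},"claw":{"type":"array","items":{"type":"number"}}},"required":["dp","turn","claw"]}

```bash
ls; mkdir -p pics; cat > h.py <<'E'
import numpy as np, cv2
from rig import status,cams,bot
from scipy.spatial.transform import Rotation as R
def grab(n):
    P=cams.camera_params(n); im,d=cams.grab_frame(n); return im,d,P
def K(P): return 192/np.tan(np.radians(P['vfov'])/2)
def ray(P,u,v):
    T=np.linalg.inv(P['camera_from_world']); f=K(P)
    d=T[:3,:3]@np.array([(u-P['cx'])/f,(v-P['cy'])/f,1]); return T[:3,3],d
def onz(P,u,v,z):
    o,d=ray(P,u,v); return o+d*(z-o[2])/d[2]
def proj(P,p):
    c=P['camera_from_world']@np.append(p,1); f=K(P); return f*c[0]/c[2]+P['cx'],f*c[1]/c[2]+P['cy']
def cloud(P,d):
    v,u=np.mgrid[0:d.shape[0],0:d.shape[1]]; f=K(P); T=np.linalg.inv(P['camera_from_world'])
    c=np.stack([(u-P['cx'])/f*d,(v-P['cy'])/f*d,d],-1); return c@T[:3,:3].T+T[:3,3]
def save(n,im): cv2.imwrite('pics/'+n+'.png',im[:,:,::-1])
def st():
    s=status.get_obs(); print('t',round(s['t'],2),'p',np.round(s['position'],4),'rot',np.round(s['tool_rot'],3),'F',np.round(s['contact_force'],1),'w',round(s['grip_width'],4),'gf',round(float(s['grasp_force']),1),'q',np.round(s['qpos'],2)); return s
def plan(target,yaw=None,Rm=None):
    "delta in tool axes to target TCP"
    s=status.get_obs(); r=R.from_rotvec(s['tool_rot']); return 1000*r.inv().apply(np.array(target)-s['position'])
E
python3 - <<'E'
from h import *
s=st(); print(R.from_rotvec(s['tool_rot']).as_matrix().round(3))
for n in ['scene','top','wrist']:
    im,d,P=grab(n); save(n+'0',im); np.savez('pics/'+n+'0.npz',im=im,d=d,**{k:P[k] for k in P})
    print(n,np.linalg.inv(P['camera_from_world'])[:3].round(3).tolist(),P['vfov'],P['cx'],P['cy'])
E
```

```text
pics
t 0.0 p [ 0.1735 -0.4682  0.2016] rot [-3.09e+00 -5.54e-01  1.00e-03] F [-1.4  0.4 -0.6] w 0.0853 gf 0.0 q [-1.22  0.24  0.    1.34  0.    1.57]
[[ 0.938  0.347 -0.001]
 [ 0.347 -0.938  0.002]
 [ 0.    -0.002 -1.   ]]
scene [[0.129, 0.6, -0.79, 1.432], [0.991, -0.091, 0.094, -0.169], [-0.015, -0.795, -0.606, 0.739]] 50.77113465669004 257.44734359384125 192.62845823507075
top [[0.01, -0.991, 0.133, 0.451], [-1.0, -0.01, -0.001, -0.059], [0.002, -0.133, -0.991, 1.291]] 42.42012005834489 257.86244664823806 190.29756274706966
wrist [[0.347, -0.902, -0.257, 0.239], [-0.938, -0.334, -0.094, -0.445], [-0.001, 0.274, -0.962, 0.373]] 68.51895629848251 255.35411068283148 187.00505203793767
```

```bash
sleep 1; ls pics
```

```text
scene0.npz
scene0.png
top0.npz
top0.png
wrist0.npz
wrist0.png
```

View pics/top0.png

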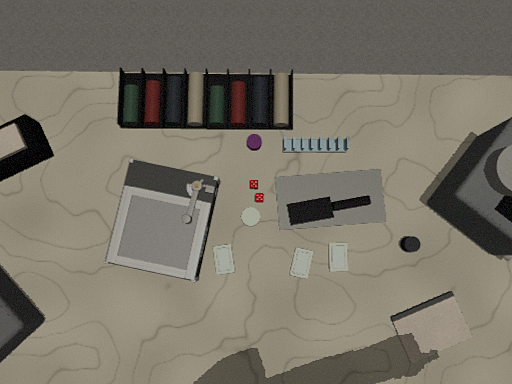

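View pics/scene0.png

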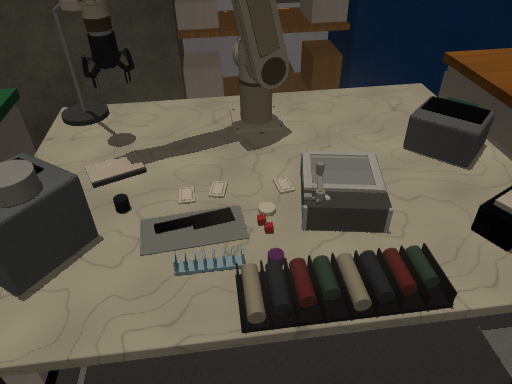

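The top view shows the case at upper left. Its front faces image right, and the latch arm lies across the lid with the knob at (187,219) and the pivot near (197,186). The paddle is on the pad at about (330,208). There are three plaques at (224,260), (301,263) and (338,257). The dice are at (254,184) and (259,198), and the puck at (251,216), just ahead of the slot.

```bash
cat > m.py <<'E'
from h import *
def load(n):
    z=np.load('pics/'+n+'.npz'); return z['im'],z['d'],{k:z[k] for k in ['vfov','cx','cy','camera_from_world']}
def rects(P,mask,z,amin=60):
    out=[]
    cs,_=cv2.findContours(mask.astype(np.uint8),cv2.RETR_EXTERNAL,cv2.CHAIN_APPROX_NONE)
    for c in cs:
        if cv2.contourArea(c)<amin: continue
        w=np.array([onz(P,*p[0].astype(float),z)[:2] for p in c],np.float32)
        r=cv2.minAreaRect((w*1000).astype(np.float32)); b=cv2.boxPoints(r)
        e=b[1]-b[0]; e2=b[2]-b[1]
        if np.linalg.norm(e2)>np.linalg.norm(e): e=e2
        out.append((np.round(r[0],1),np.round(sorted(r[1]),1),round(np.arctan2(e[1],e[0]),3),c.mean(0)[0].round()))
    return out
E
python3 - <<'E'
from m import *
im,d,P=load('top0'); C=cloud(P,d); hsv=cv2.cvtColor(im,cv2.COLOR_RGB2HSV)
print('counter z',np.median(C[330:340,100:160,2]), [ (p,C[p[1],p[0]].round(4).tolist(),im[p[1],p[0]].tolist()) for p in [(115,230),(160,235),(205,230),(160,175),(187,219),(197,186),(224,260),(301,263),(338,257),(251,216),(300,180),(310,211),(350,203),(254,142),(410,243),(130,162),(212,190)]])
z=C[:,:,2]; 
roi=np.zeros(z.shape,bool); roi[150:290,95:230]=1
m=(z>0.082)&(z<0.0975)&roi
print('lid',rects(P,m,0.09,500))
m2=(z>0.065)&roi
print('case',rects(P,cv2.morphologyEx(m2.astype(np.uint8),cv2.MORPH_OPEN,np.ones((3,3))),0.078,500))
print('knob',C[(z>0.12)&roi].mean(0), ((z>0.12)&roi).sum())
roi2=np.zeros(z.shape,bool); roi2[235:280,210:355]=1
print('plq',rects(P,(im.min(2)>135)&roi2&(hsv[:,:,1]<70),0.008,30))
roi3=np.zeros(z.shape,bool); roi3[165:235,270:390]=1
print('pad',rects(P,(hsv[:,:,1]<25)&roi3,0.004,200))
print('paddle',rects(P,(im.max(2)<50)&roi3,0.01,50))
E
```

```text
counter z -0.00044517980035296834 [((115, 230), [0.5126, 0.2867, 0.0864], [159, 158, 151]), ((160, 235), [0.5016, 0.1772, 0.0856], [131, 129, 125]), ((205, 230), [0.516, 0.0706, 0.0625], [98, 93, 86]), ((160, 175), [0.6503, 0.1839, 0.0785], [68, 68, 64]), ((187, 219), [0.5375, 0.1059, 0.1338], [147, 147, 140]), ((197, 186), [0.6199, 0.0881, 0.1045], [153, 115, 41]), ((224, 260), [0.4424, 0.0255, 0.0111], [166, 170, 159]), ((301, 263), [0.4367, -0.1723, 0.0051], [167, 173, 162]), ((338, 257), [0.4529, -0.2671, 0.0083], [167, 169, 160]), ((251, 216), [0.5554, -0.0424, 0.0189], [165, 171, 156]), ((300, 180), [0.6527, -0.17, 0.0052], [122, 121, 113]), ((310, 211), [0.5708, -0.1956, 0.0085], [26, 25, 32]), ((350, 203), [0.5917, -0.2982, 0.0182], [22, 20, 21]), ((254, 142), [0.7484, -0.0481, 0.0276], [91, 46, 86]), ((410, 243), [0.4895, -0.4439, 0.0394], [31, 34, 30]), ((130, 162), [0.6818, 0.259, 0.0813], [95, 93, 89]), ((212, 190), [0.6123, 0.0528, 0.0914], [143, 140, 133])]
lid [(array([510. , 181.7]), array([194.5, 221.6]), np.float32(1.383), array([161., 230.]))]
case [(array([541.2, 177.2]), array([227.8, 263.6]), np.float32(-0.192), array([161., 220.]))]
knob [0.49379523 0.02335573 0.72410256] 153
plq [(array([ 437.5, -173.1]), array([47.8, 71.9]), np.float32(-0.22), array([301., 263.])), (array([445.1,  28.2]), array([46. , 71.7]), np.float32(0.16), array([223., 259.])), (array([ 453.3, -268.1]), array([47.5, 71.5]), np.float32(0.028), array([338., 256.]))]
pad [(array([ 603.7, -248.1]), array([139.1, 278.5]), np.float32(-1.483), array([330., 199.]))]
paddle [(array([ 582.5, -245.5]), array([ 54.2, 215.5]), np.float32(-1.381), array([327., 207.]))]
```

```bash
python3 - <<'E'
from m import *
im,d,P=load('top0')
save('crop0',cv2.resize(im[130:290,95:395],None,fx=2.6,fy=2.6,interpolation=cv2.INTER_CUBIC))
E
```

```text
(no output)
```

View pics/crop0.png

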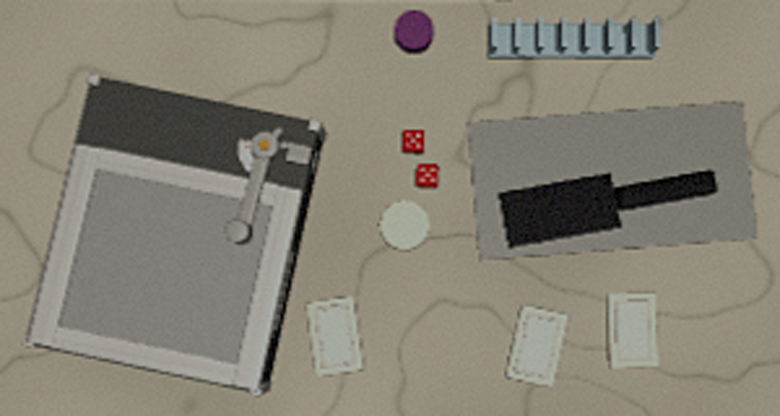

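```bash
cat >> m.py <<'E'
c0=np.array([.5103,.186]); phi=1.381
X=np.array([np.cos(phi),np.sin(phi)]); Y=np.array([-X[1],X[0]])
def cw(x,y,z): return np.append(c0+X*x/1000+Y*y/1000,z/1000)
def wc(p): d=np.array(p[:2])-c0; return 1000*np.array([d@X,d@Y])
def down(psi): return R.from_matrix(np.array([[np.cos(psi),np.sin(psi),0],[np.sin(psi),-np.cos(psi),0],[0,0,-1.]]))
def rows(ways,start=None):
    "ways: (pos m, Rotation, n rows, claw); prints rounded rows"
    s=status.get_obs(); p=s['position'].copy(); r=R.from_rotvec(s['tool_rot'])
    if start is not None: p,r=np.array(start[0]),start[1]
    DP=[];TU=[];CL=[]
    for pos,rt,n,cl in ways:
        for k in range(n):
            dp=np.round(1000*r.inv().apply((np.array(pos)-p)/(n-k)),1)
            tu=np.round((r.inv()*rt).as_rotvec()/(n-k),3)
            DP.append(dp.tolist());TU.append((tu+0).tolist());CL.append(cl)
            p=p+r.apply(dp)/1000; r=r*R.from_rotvec(tu)
    print('"dp":',str(DP).replace('-0.0','0').replace('.0,',',').replace('.0]',']')); print('"turn":',str(TU).replace('-0.0,','0,').replace('0.0,','0,').replace('0.0]','0]')); print(CL,len(CL),'maxdp',np.abs(DP).max(),'maxtu',np.abs(TU).max())
E
python3 - <<'E'
from m import *
im,d,P=load('top0')
print('knob',onz(P,186.5,218.8,.136),cw(-72,-43,136),'piv',onz(P,196.5,185.8,.104),cw(-72,-128,98))
k=cw(-72,-43,200); print(wc((.555,-.042)))
st()
rows([(k,down(2.952),15,40)])
E
```

```text
knob [0.53778376 0.10673126 0.136     ] [0.5389444 0.1071806 0.136    ] piv [0.62048089 0.08940171 0.104     ] [0.62241802 0.09114459 0.098     ]
[-215.47267902  -86.91153316]
t 0.15 p [ 0.1735 -0.4683  0.2018] rot [-3.091 -0.554  0.   ] F [ 0.3 -0.1 -0.1] w 0.0853 gf 0.0 q [-1.22  0.24  0.    1.34  0.    1.57]
"dp": [[36.2, -27.5, 0.2], [40.4, -20.9, 0.2], [43.4, -13.6, 0.2], [45.1, -6, 0.2], [45.4, 1.9, 0.2], [44.4, 9.7, 0.2], [42.1, 17.2, 0.1], [38.5, 24.2, 0.2], [33.7, 30.4, 0.1], [28, 35.8, 0.2], [21.4, 40.1, 0.1], [14.2, 43.1, 0.2], [6.6, 45, 0.1], [-1.3, 45.4, 0.2], [-9.1, 44.5, 0.1]]
"turn": [[0, 0, -0.173], [0, 0, -0.173], [0, 0, -0.173], [0, 0, -0.173], [0, 0, -0.173], [0, 0, -0.173], [0, 0, -0.173], [0, 0, -0.173], [0, 0, -0.173], [0, 0, -0.173], [0, 0, -0.173], [0, 0, -0.174], [0, 0, -0.173], [0.001, -0.001, -0.174], [0, 0, -0.173]]
[40, 40, 40, 40, 40, 40, 40, 40, 40, 40, 40, 40, 40, 40, 40] 15 maxdp 45.4 maxtu 0.174
```

>>> drive_tool:
  dp:
    - [36.2,-27.5,0]
    - [40.4,-20.9,0]
    - [43.4,-13.6,0]
    - [45.1,-6,0]
    - [45.4,1.9,0]
    - [44.4,9.7,0]
    - [42.1,17.2,0]
    - [38.5,24.2,0]
    - [33.7,30.4,0]
    - [28,35.8,0]
    - [21.4,40.1,0]
    - [14.2,43.1,0]
    - [6.6,45,0]
    - [-1.3,45.4,0]
    - [-9.1,44.5,0]
    - [0,0,0]
    - [0,0,0]
  turn:
    - [0,0,-0.173]
    - [0,0,-0.173]
    - [0,0,-0.173]
    - [0,0,-0.173]
    - [0,0,-0.173]
    - [0,0,-0.173]
    - [0,0,-0.173]
    - [0,0,-0.173]
    - [0,0,-0.173]
    - [0,0,-0.173]
    - [0,0,-0.173]
    - [0,0,-0.173]
    - [0,0,-0.173]
    - [0,0,-0.173]
    - [0,0,-0.173]
    - [0,0,0]
    - [0,0,0]
  claw: [40,40,40,40,40,40,40,40,40,40,40,40,40,40,40,40,40]

```text
t: 2.28
position: [0.5386, 0.1063, 0.2019]
tool_rot: [-0.302, -3.125, 0.001]
contact_force: [0.5, 0.6, -0.2]
grip_width: 0.0398
grasp_force: 0.0
```

```bash
python3 - <<'E'
from m import *
s=st()
k=cw(-72,-43,108); print(k)
rows([(k,down(2.952),4,40),(k,down(2.952),4,15)])
w=[]
pv=cw(-72,-128,108)
for i in range(1,13):
    a=1.60*i/12; ang=phi+np.pi/2-a
    w.append((pv+.085*np.array([np.cos(ang),np.sin(ang),0]),down(2.952-a),1,15))
rows(w,(k,down(2.952)))
E
```

```text
t 2.27 p [0.5386 0.1063 0.2019] rot [-3.020e-01 -3.125e+00  1.000e-03] F [ 0.5  0.6 -0.2] w 0.0398 gf 0.0 q [ 0.2   0.34  0.14  1.37 -0.    0.39]
[0.5389444 0.1071806 0.108    ]
"dp": [[-0.1, 0.3, 23.5], [-0.1, 0.2, 23.5], [-0.1, 0.3, 23.4], [0, 0.2, 23.5], [0, 0, 0], [0, 0, 0], [0, 0, 0], [0, 0, 0]]
"turn": [[0, 0, -0.001], [0, -0.001, -0.001], [-0.001, 0, 0], [0, -0.001, -0.001], [0, 0, 0], [0, 0, 0], [0, 0, 0], [0, 0, 0]]
[40, 40, 40, 40, 15, 15, 15, 15] 8 maxdp 23.5 maxtu 0.001
"dp": [[-0.8, 11.3, 0], [-0.7, 11.3, 0], [-0.8, 11.3, 0], [-0.7, 11.3, 0], [-0.8, 11.3, 0], [-0.7, 11.3, 0], [-0.8, 11.3, 0], [-0.8, 11.3, 0], [-0.7, 11.3, 0], [-0.8, 11.3, 0], [-0.7, 11.3, 0], [-0.8, 11.3, 0]]
"turn": [[0, 0, 0.133], [0, 0, 0.134], [0, 0, 0.133], [0, 0, 0.133], [0, 0, 0.134], [0, 0, 0.133], [0, 0, 0.133], [0, 0, 0.134], [0, 0, 0.133], [0, 0, 0.133], [0, 0, 0.134], [0, 0, 0.133]]
[15, 15, 15, 15, 15, 15, 15, 15, 15, 15, 15, 15] 12 maxdp 11.3 maxtu 0.134
```

>>> drive_tool:
  dp:
    - [0,0.3,23.5]
    - [0,0.2,23.5]
    - [0,0.3,23.5]
    - [0,0.2,23.5]
    - [0,0,0]
    - [0,0,0]
    - [0,0,0]
    - [0,0,0]
    - [-0.8,11.3,0]
    - [-0.7,11.3,0]
    - [-0.8,11.3,0]
    - [-0.7,11.3,0]
    - [-0.8,11.3,0]
    - [-0.7,11.3,0]
    - [-0.8,11.3,0]
    - [-0.8,11.3,0]
    - [-0.7,11.3,0]
    - [-0.8,11.3,0]
    - [-0.7,11.3,0]
    - [-0.8,11.3,0]
  turn:
    - [0,0,0]
    - [0,0,0]
    - [0,0,0]
    - [0,0,0]
    - [0,0,0]
    - [0,0,0]
    - [0,0,0]
    - [0,0,0]
    - [0,0,0.133]
    - [0,0,0.133]
    - [0,0,0.133]
    - [0,0,0.133]
    - [0,0,0.133]
    - [0,0,0.133]
    - [0,0,0.133]
    - [0,0,0.133]
    - [0,0,0.133]
    - [0,0,0.133]
    - [0,0,0.133]
    - [0,0,0.133]
  claw: [40,40,40,40,15,15,15,15,15,15,15,15,15,15,15,15,15,15,15,15]

```text
t: 4.78
position: [0.642, 0.1748, 0.1089]
tool_rot: [2.453, 1.963, 0.001]
contact_force: [-0.6, 0.0, 0.4]
grip_width: 0.0152
grasp_force: 0.0
```

>>> drive_tool:
  dp:
    - [0,0,0]
    - [0,0,0]
    - [0,0,0]
  turn:
    - [0,0,0]
    - [0,0,0]
    - [0,0,0]
  claw: [15,15,15]

```text
t: 5.15
position: [0.641, 0.1746, 0.1086]
tool_rot: [-2.448, -1.969, 0.0]
contact_force: [-0.2, -0.0, 0.3]
grip_width: 0.0148
grasp_force: 0.0
```

```bash
python3 - <<'E'
from m import *
s=st(); p=wc(s['position']); print(p, np.arctan2(p[1]+128,p[0]+72))
# paddle refine from top0
im,d,P=load('top0'); C=cloud(P,d)
roi=np.zeros(d.shape,bool); roi[165:235,270:390]=1
m=((im.max(2)<50)&roi).astype(np.uint8)
ys,xs=np.nonzero(m)
W=np.array([onz(P,u,v,.012)[:2] for u,v in zip(xs.astype(float),ys.astype(float))])
for ax in [1.70,1.73,1.76,1.79]:
    a=np.array([np.cos(ax),np.sin(ax)]);n=np.array([-a[1],a[0]]); t=W@a;q=W@n
    b=q[(t>t.max()-.10)]; h=q[t<t.min()+.08]; print(ax,t.max()-t.min(),'blade w',np.ptp(b),(b.max()+b.min())/2,'handle w',np.ptp(h),(h.max()+h.min())/2)
a=np.array([np.cos(1.745),np.sin(1.745)]);n=np.array([-a[1],a[0]]); t=W@a
for tt in np.arange(t.min(),t.max(),.01): s=abs(t-tt)<.005; print(round(tt-t.min(),3),round(np.ptp((W@n)[s])*1000), (((W@n)[s].max()+(W@n)[s].min())/2*1000).round(1))
E
```

```text
t 5.15 p [0.641  0.1746 0.1086] rot [-2.448 -1.969  0.   ] F [-0.2 -0.   0.3] w 0.0148 gf 0.0 q [0.27 0.62 0.34 1.29 0.   2.05]
[  13.45469077 -130.54850929] -0.029814093514212648
1.7 0.21575440227341872 blade w 0.05875957734943826 -0.5420594903321008 handle w 0.02550194334769096 -0.5502370222813706
1.73 0.21543219282857842 blade w 0.056378277400460086 -0.5341460741844495 handle w 0.02395879362015263 -0.5384714633572363
1.76 0.21515712101134005 blade w 0.05409278930718153 -0.5258252368737808 handle w 0.022613841023331527 -0.5263311956757166
1.79 0.2155054045600041 blade w 0.05644016837310778 -0.5167697397672599 handle w 0.024242146839529966 -0.5134863195038815
0.0 19 -532.4
0.01 22 -532.6
0.02 21 -533.5
0.03 22 -532.8
0.04 22 -532.4
0.05 21 -531.7
0.06 21 -532.4
0.07 22 -531.9
0.08 21 -531.5
0.09 21 -531.9
0.1 50 -530.7
0.11 53 -530.7
0.12 53 -530.2
0.13 53 -530.9
0.14 53 -530.4
0.15 53 -529.8
0.16 53 -530.4
0.17 53 -530.2
0.18 53 -529.3
0.19 51 -529.3
0.2 54 -529.7
0.21 53 -529.1
```

```bash
python3 - <<'E'
from m import *
im,d,P=grab('wrist'); im2,_,_=grab('scene')
save('w1',np.vstack([im,cv2.resize(im2[100:260,250:450],(512,410))])[:, :])
im2=cv2.resize(im2[130:250,270:420],(480,384)); save('w1',cv2.resize(np.hstack([im,im2]),(800,310)))
E
```

```text
(no output)
```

View pics/w1.png

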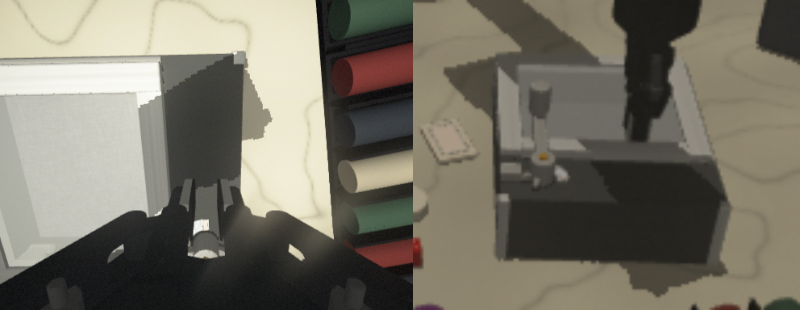

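The wrist and scene views show the latch still locked, with the knob still over the lid. The fingers moved without it, so I'll return, grip and check.

```bash
python3 - <<'E'
from m import *
s=st()
k=cw(-72,-43,108)
up=s['position'].copy(); up[2]=.175
rows([(up,down(1.352),2,40),(k+[0,0,.067],down(2.952),9,40)])
E
```

```text
t 5.25 p [0.6412 0.1746 0.1087] rot [-2.448 -1.969  0.   ] F [-0.1  0.1  0.4] w 0.0148 gf 0.0 q [0.27 0.62 0.34 1.29 0.   2.05]
"dp": [[0, 0, -33.2], [0, 0, -33.1], [-9.8, -9.5, 0], [-8, -11, 0], [-5.9, -12.3, 0], [-3.6, -13.1, 0], [-1.2, -13.5, 0], [1.2, -13.6, 0], [3.6, -13.1, 0], [5.8, -12.3, 0], [7.9, -11.1, 0]]
"turn": [[0, 0, 0.001], [0, 0, 0.002], [0, 0, -0.178], [0, 0, -0.178], [0, 0, -0.178], [0, 0, -0.178], [0, 0, -0.178], [0, 0, -0.178], [0, 0, -0.177], [0, 0, -0.178], [0, 0, -0.177]]
[40, 40, 40, 40, 40, 40, 40, 40, 40, 40, 40] 11 maxdp 33.2 maxtu 0.178
```

>>> drive_tool:
  dp:
    - [0,0,-33]
    - [0,0,-33]
    - [-9.8,-9.5,0]
    - [-8,-11,0]
    - [-5.9,-12.3,0]
    - [-3.6,-13.1,0]
    - [-1.2,-13.5,0]
    - [1.2,-13.6,0]
    - [3.6,-13.1,0]
    - [5.8,-12.3,0]
    - [7.9,-11.1,0]
    - [0,0,20]
    - [0,0,20]
    - [0,0,27]
  turn:
    - [0,0,0]
    - [0,0,0]
    - [0,0,-0.178]
    - [0,0,-0.178]
    - [0,0,-0.178]
    - [0,0,-0.178]
    - [0,0,-0.178]
    - [0,0,-0.178]
    - [0,0,-0.178]
    - [0,0,-0.178]
    - [0,0,-0.176]
    - [0,0,0]
    - [0,0,0]
    - [0,0,0]
  claw: [40,40,40,40,40,40,40,40,40,40,40,40,40,40]

```text
t: 7.0
position: [0.5399, 0.1069, 0.1078]
tool_rot: [0.293, 3.126, 0.001]
contact_force: [-0.1, -0.3, -0.6]
grip_width: 0.0397
grasp_force: 0.0
```

>>> drive_tool:
  dp:
    - [0,0,0]
    - [0,0,0]
    - [0,0,0]
    - [0,0,0]
    - [0,0,0]
    - [0,0,0]
  turn:
    - [0,0,0]
    - [0,0,0]
    - [0,0,0]
    - [0,0,0]
    - [0,0,0]
    - [0,0,0]
  claw: [5,5,5,5,5,5]

```text
t: 7.75
position: [0.5395, 0.1068, 0.1077]
tool_rot: [0.295, 3.128, 0.0]
contact_force: [0.1, 0.2, -0.1]
grip_width: 0.0053
grasp_force: 0.0
```

```bash
python3 - <<'E'
from m import *
s=st(); p=wc(s['position']); print(p)
E
```

```text
t 7.75 p [0.5395 0.1068 0.1077] rot [0.295 3.128 0.   ] F [ 0.1  0.2 -0.1] w 0.0053 gf 0.0 q [ 0.2   0.4  -0.03  1.14 -0.    0.38]
[-72.30665842 -43.63051767]
```

```bash
python3 - <<'E'
from m import *
im,d,P=grab('wrist'); im2,_,P2=grab('scene'); im3,_,P3=grab('top')
s=status.get_obs()
for n,I,PP in (('w',im,P),('s',im2,P2),('t',im3,P3)):
    u=proj(PP,s['position']); print(n,u); cv2.circle(I,(int(u[0]),int(u[1])),3,(255,0,0),1)
    k=proj(PP,cw(-72,-43,136)); cv2.circle(I,(int(k[0]),int(k[1])),3,(0,255,0),1)
a=cv2.resize(im2[130:250,270:420],(400,320));b=cv2.resize(im3[150:270,110:260],(400,320)); save('w2',np.hstack([a,b])); save('w2w',im)
E
```

```text
w (np.float64(256.1060435555587), np.float64(216.99316297481747))
s (np.float64(318.3921979002648), np.float64(171.62527563116205))
t (np.float64(188.18837014010828), np.float64(219.028956379169))
```

View pics/w2.png

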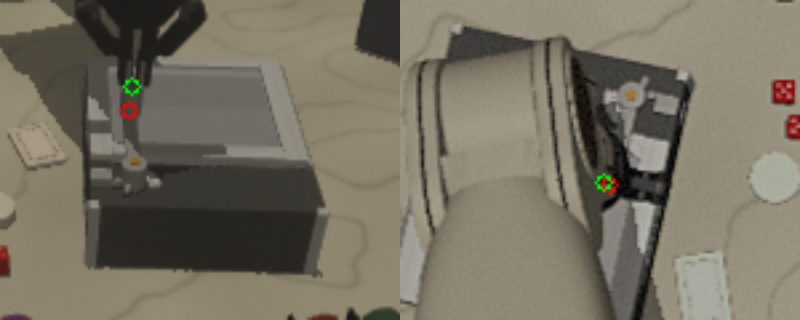

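View pics/w2w.png

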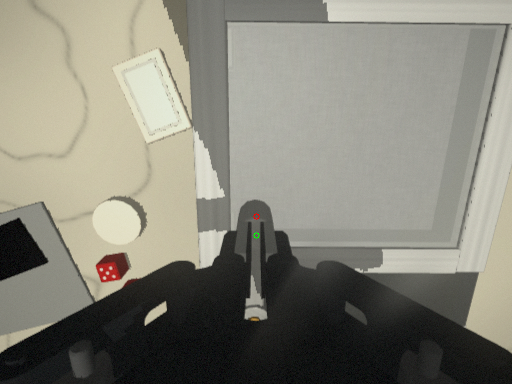

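The wrist view shows the fingers shut with the grey knob at (255,215) apparently just outside or below them. I'll check with depth.

```bash
python3 - <<'E'
from m import *
s=st()
im,d,P=grab('wrist'); C=cloud(P,d)
for v in range(190,320,6):
    print(v,[ (im[v,u].tolist(), np.round(wc(C[v,u]),0).tolist()+[round(1000*C[v,u,2])]) for u in (242,256,270)])
E
```

```text
t 7.9 p [0.5394 0.1068 0.1075] rot [-0.295 -3.128  0.   ] F [0.6 0.8 0.6] w 0.0048 gf 0.2 q [ 0.2   0.4  -0.03  1.14 -0.    0.38]
190 [([169, 169, 161], [-82.0, -31.0, 86]), ([169, 168, 161], [-72.0, -31.0, 87]), ([171, 171, 161], [-63.0, -31.0, 88])]
196 [([171, 168, 160], [-82.0, -35.0, 88]), ([167, 166, 157], [-72.0, -36.0, 86]), ([166, 165, 158], [-62.0, -35.0, 88])]
202 [([168, 166, 158], [-82.0, -40.0, 88]), ([86, 85, 80], [-72.0, -33.0, 109]), ([167, 166, 158], [-62.0, -40.0, 87])]
208 [([84, 84, 79], [-81.0, -37.0, 109]), ([87, 85, 80], [-72.0, -32.0, 120]), ([151, 152, 143], [-62.0, -45.0, 87])]
214 [([83, 83, 78], [-81.0, -36.0, 121]), ([88, 83, 81], [-73.0, -32.0, 130]), ([88, 88, 82], [-64.0, -38.0, 117])]
220 [([86, 85, 80], [-80.0, -36.0, 131]), ([107, 107, 100], [-73.0, -34.0, 135]), ([80, 80, 76], [-64.0, -37.0, 128])]
226 [([77, 78, 71], [-80.0, -33.0, 145]), ([99, 100, 93], [-72.0, -37.0, 136]), ([80, 83, 78], [-65.0, -33.0, 145])]
232 [([80, 80, 76], [-79.0, -33.0, 152]), ([100, 100, 93], [-72.0, -41.0, 136]), ([80, 80, 77], [-66.0, -33.0, 153])]
238 [([77, 79, 74]
[... 926 characters left out ...]
1], [-78.0, -42.0, 183]), ([90, 90, 83], [-72.0, -100.0, 101]), ([28, 29, 30], [-68.0, -35.0, 193])]
292 [([28, 26, 25], [-78.0, -43.0, 185]), ([157, 154, 144], [-72.0, -105.0, 101]), ([27, 27, 27], [-67.0, -43.0, 185])]
298 [([27, 25, 23], [-78.0, -46.0, 185]), ([163, 159, 148], [-72.0, -110.0, 101]), ([32, 34, 30], [-67.0, -46.0, 185])]
304 [([28, 25, 28], [-78.0, -50.0, 183]), ([147, 144, 133], [-72.0, -115.0, 102]), ([31, 34, 30], [-67.0, -49.0, 184])]
310 [([25, 27, 24], [-78.0, -51.0, 185]), ([169, 169, 156], [-72.0, -118.0, 105]), ([33, 33, 34], [-67.0, -52.0, 184])]
316 [([20, 22, 22], [-78.0, -51.0, 189]), ([138, 133, 123], [-72.0, -123.0, 104]), ([34, 34, 32], [-67.0, -52.0, 188])]
```

>>> drive_tool:
  dp:
    - [0,0,-30]
    - [0,0,-30]
    - [0,0,-30]
    - [0,0,0]
    - [0,0,0]
  turn:
    - [0,0,0]
    - [0,0,0]
    - [0,0,0]
    - [0,0,0]
    - [0,0,0]
  claw: [0,0,0,0,0]

```text
t: 8.57
position: [0.539, 0.1066, 0.1968]
tool_rot: [-0.295, -3.127, 0.0]
contact_force: [0.3, 0.6, -0.8]
grip_width: 0.0001
grasp_force: 0.0
```

```bash
python3 - <<'E'
from m import *
s=st(); r=R.from_rotvec(s['tool_rot'])
for n in ('wrist','scene'):
    im,d,P=grab(n); C=cloud(P,d); L=r.inv().apply((C-s['position']).reshape(-1,3)).reshape(C.shape)*1000
    m=(np.abs(L[:,:,0])<20)&(np.abs(L[:,:,1])<15)&(L[:,:,2]<30)&(d>0)
    print(n,m.sum(),'tool z of near pts pctl',np.percentile(L[m][:,2],[80,90,95,98,99.5,100]).round(1)); q=L[m]; print(q[q[:,2]>np.percentile(q[:,2],98)].mean(0).round(1))
E
```

```text
t 8.57 p [0.539  0.1066 0.1968] rot [-0.295 -3.127  0.   ] F [ 0.3  0.6 -0.8] w 0.0001 gf 0.0 q [ 0.2   0.34  0.13  1.36 -0.    0.38]
wrist 16018 tool z of near pts pctl [-78.8 -65.7 -51.2 -41.7 -35.3 -31. ]
[  8.8  -0.4 -37.4]
scene 467 tool z of near pts pctl [-58.5 -46.1 -41.1 -36.8 -33.  -32.4]
[ -7.8  -1.2 -34.4]
```

Both cameras show the finger tips about 31.5 mm short of the reported TCP along tool z. I'll plan with that offset.

```bash
cat >> m.py <<'E'
OFF=np.array([0,0,.0315])
def trow(ways,start=None):
    "as rows but positions are of the real finger tips"
    if start is not None: start=(np.array(start[0])+start[1].apply(OFF),start[1])
    rows([(np.array(p)+r.apply(OFF),r,n,c) for p,r,n,c in ways],start)
E
python3 - <<'E'
from m import *
k=cw(-72,-43,107)
trow([(k,down(2.952),6,40)])
E
```

```text
"dp": [[-0.1, 0.1, 20.1], [-0.1, 0.1, 20.1], [-0.1, 0.1, 20.1], [-0.1, 0.2, 20.1], [0, 0.1, 20.1], [-0.1, 0.2, 20]]
"turn": [[0, 0, 0], [0, -0.001, 0], [0, 0, 0], [0, -0.001, 0.001], [-0.001, 0, 0], [0, -0.001, 0.001]]
[40, 40, 40, 40, 40, 40] 6 maxdp 20.1 maxtu 0.001
```

>>> drive_tool:
  dp:
    - [0,0,0]
    - [0,0,0]
    - [0,0,0]
    - [0,0,20]
    - [0,0,20]
    - [0,0,20]
    - [0,0,20]
    - [0,0.4,20]
    - [0,0.4,20]
    - [0,0,0]
    - [0,0,0]
    - [0,0,0]
    - [0,0,0]
    - [0,0,0]
  turn:
    - [0,0,0]
    - [0,0,0]
    - [0,0,0]
    - [0,0,0]
    - [0,0,0]
    - [0,0,0]
    - [0,0,0]
    - [0,0,0]
    - [0,0,0]
    - [0,0,0]
    - [0,0,0]
    - [0,0,0]
    - [0,0,0]
    - [0,0,0]
  claw: [40,40,40,40,40,40,40,40,40,40,15,15,15,15]

```text
t: 10.42
position: [0.5401, 0.1077, 0.0784]
tool_rot: [0.294, 3.126, 0.001]
contact_force: [-1.0, 0.3, 3.8]
grip_width: 0.0204
grasp_force: 58.8
```

>>> drive_tool:
  dp:
    - [-0.8,11.3,0]
    - [-0.7,11.3,0]
    - [-0.8,11.3,0]
    - [-0.7,11.3,0]
    - [-0.8,11.3,0]
    - [-0.7,11.3,0]
    - [-0.8,11.3,0]
    - [-0.8,11.3,0]
    - [-0.7,11.3,0]
    - [-0.8,11.3,0]
    - [-0.7,11.3,0]
    - [-0.8,11.3,0]
    - [0,0,0]
    - [0,0,0]
  turn:
    - [0,0,0.133]
    - [0,0,0.133]
    - [0,0,0.133]
    - [0,0,0.133]
    - [0,0,0.133]
    - [0,0,0.133]
    - [0,0,0.133]
    - [0,0,0.133]
    - [0,0,0.133]
    - [0,0,0.133]
    - [0,0,0.133]
    - [0,0,0.133]
    - [0,0,0]
    - [0,0,0]
  claw: [15,15,15,15,15,15,15,15,15,15,15,15,15,15]

```text
t: 12.18
position: [0.638, 0.1715, 0.0782]
tool_rot: [2.447, 1.969, -0.013]
contact_force: [-11.0, -6.9, 10.0]
grip_width: 0.0203
grasp_force: 60.0
```

```bash
python3 - <<'E'
from m import *
s=st(); p=wc(s['position']); print(p, np.arctan2(p[1]+128,p[0]+72))
E
```

```text
t 12.18 p [0.638  0.1715 0.0782] rot [ 2.447  1.969 -0.013] F [-11.   -6.9  10. ] w 0.0203 gf 60.0 q [ 0.26  0.64  0.29  1.23 -0.    2.05]
[   9.82655288 -128.13532855] -0.0016538449064369474
```

```bash
python3 - <<'E'
from m import *
im,d,P=load('top0')
roi=np.zeros(d.shape,bool); roi[165:235,270:390]=1
m=((im.max(2)<50)&roi).astype(np.uint8); ys,xs=np.nonzero(m)
W8=np.array([onz(P,u,v,.008)[:2] for u,v in zip(xs.astype(float),ys.astype(float))]);W20=np.array([onz(P,u,v,.022)[:2] for u,v in zip(xs.astype(float),ys.astype(float))])
a=np.array([np.cos(1.76),np.sin(1.76)]);n=np.array([-a[1],a[0]])
t=W8@a; bl=t>t.max()-.1; q=(W8@n)[bl]; t2=W20@a; h=t2<t2.min()+.08; q2=(W20@n)[h]
print('blade',t.max(),(q.max()+q.min())/2,'handle',t2.min(),(q2.max()+q2.min())/2)
tip=a*t.max()+n*(q.max()+q.min())/2; butt=a*t2.min()+n*(q2.max()+q2.min())/2; print('tip',tip,'butt',butt,np.linalg.norm(tip-butt), np.arctan2(*(tip-butt)[::-1]))
ax=(tip-butt)/np.linalg.norm(tip-butt); o=(tip-ax*.115+butt+ax*.1)/2; g=o-ax*.022; print('o',o,'g',g)
s=st(); 
up=s['position'].copy(); up[2]=.16
th=np.arctan2(ax[1],ax[0]); print(th)
rows([(up,R.from_rotvec(s['tool_rot']),4,60),(np.append(g,.16),down(th),10,60)])
trow([(np.append(g,.004),down(th),7,60)],(np.append(g,.16-.0315),down(th)))
E
```

```text
blade -0.24309063978647513 -0.5261182976358374 handle -0.4554695601323177 -0.5255945885019704
tip [ 0.56244908 -0.13980186] butt [ 0.60187827 -0.34848923] 0.21237956605691294 1.7575340863796534
o [ 0.58355608 -0.25151515] g [ 0.58764048 -0.27313269]
t 12.18 p [0.638  0.1715 0.0782] rot [ 2.447  1.969 -0.013] F [-11.   -6.9  10. ] w 0.0203 gf 60.0 q [ 0.26  0.64  0.29  1.23 -0.    2.05]
1.7575340863796534
"dp": [[-0.1, -0.1, -20.5], [-0.1, -0.1, -20.4], [-0.2, -0.1, -20.5], [-0.1, -0.1, -20.4], [-44.5, 4.6, 0.3], [-44.7, 2.8, 0.2], [-44.7, 1, 0.2], [-44.7, -0.8, 0.2], [-44.7, -2.6, 0.1], [-44.5, -4.3, 0.1], [-44.3, -6.1, 0.1], [-44.1, -7.9, 0.1], [-43.7, -9.7, 0.1], [-43.3, -11.5, 0]]
"turn": [[0, 0, 0], [0, 0, 0], [0, 0, 0], [0, 0, 0], [-0.001, 0.001, -0.04], [-0.001, 0.001, -0.04], [-0.001, 0, -0.04], [0, 0.001, -0.04], [-0.001, 0, -0.04], [0, 0.001, -0.04], [-0.001, 0, -0.041], [0, 0.001, -0.04], [-0.001, 0, -0.041], [0, 0.001, -0.04]]
[60, 60, 60, 60, 60, 60, 60, 60, 60, 60, 60, 60, 60, 60] 14 maxdp 44.7 maxtu 0.041
"dp": [[0, 0, 17.8], [0, 0, 17.8], [0, 0, 17.8], [0, 0, 17.8], [0, 0, 17.8], [0, 0, 17.8], [0, 0, 17.7]]
"turn": [[0, 0, 0], [0, 0, 0], [0, 0, 0], [0, 0, 0], [0, 0, 0], [0, 0, 0], [0, 0, 0]]
[60, 60, 60, 60, 60, 60, 60] 7 maxdp 17.8 maxtu 0.0
```

>>> drive_tool:
  dp:
    - [0,0,0]
    - [0,0,0]
    - [0,0,-20]
    - [0,0,-20]
    - [0,0,-20]
    - [0,0,-20]
    - [-44.5,4.6,0]
    - [-44.7,2.8,0]
    - [-44.7,1,0]
    - [-44.7,-0.8,0]
    - [-44.7,-2.6,0]
    - [-44.5,-4.3,0]
    - [-44.3,-6.1,0]
    - [-44.1,-7.9,0]
    - [-43.7,-9.7,0]
    - [-43.3,-11.5,0]
    - [0,0,0]
    - [0,0,0]
  turn:
    - [0,0,0]
    - [0,0,0]
    - [0,0,0]
    - [0,0,0]
    - [0,0,0]
    - [0,0,0]
    - [0,0,-0.04]
    - [0,0,-0.04]
    - [0,0,-0.04]
    - [0,0,-0.04]
    - [0,0,-0.04]
    - [0,0,-0.04]
    - [0,0,-0.04]
    - [0,0,-0.04]
    - [0,0,-0.04]
    - [0,0,-0.04]
    - [0,0,0]
    - [0,0,0]
  claw: [45,45,60,60,60,60,60,60,60,60,60,60,60,60,60,60,60,60]

```text
t: 14.42
position: [0.5921, -0.2696, 0.1571]
tool_rot: [-2.004, -2.418, -0.001]
contact_force: [0.4, 0.1, -0.8]
grip_width: 0.0596
grasp_force: 0.0
```

```bash
python3 - <<'E'
from m import *
s=st(); r=R.from_rotvec(s['tool_rot'])
im,d,P=grab('wrist'); im2,d2,P2=grab('top')
o=np.array([.58356,-.25152]);th=1.7575; a=np.array([np.cos(th),np.sin(th)]); n=np.array([-a[1],a[0]])
for x,y,z in [(115,28,8),(115,-28,8),(0,28,8),(0,-28,8),(-22,0,22),(-22,12,22),(-22,-12,22),(-100,0,22)]:
    u=proj(P,np.append(o+a*x/1000+n*y/1000,z/1000)); cv2.circle(im,(int(u[0]),int(u[1])),3,(255,0,0),1)
for x,y,z in [(13,-128,136),(-72,-128,104)]:
    u=proj(P2,cw(x,y,z)); cv2.circle(im2,(int(u[0]),int(u[1])),2,(255,0,0),1)
save('w3',np.hstack([im[:, :],cv2.resize(im2[130:290,95:215],(288,384))]))
E
```

```text
t 14.43 p [ 0.5921 -0.2696  0.1571] rot [-2.004e+00 -2.418e+00 -1.000e-03] F [ 0.4  0.1 -0.8] w 0.0596 gf 0.0 q [-0.43  0.57  0.38  1.38  0.    0.96]
```

View pics/w3.png

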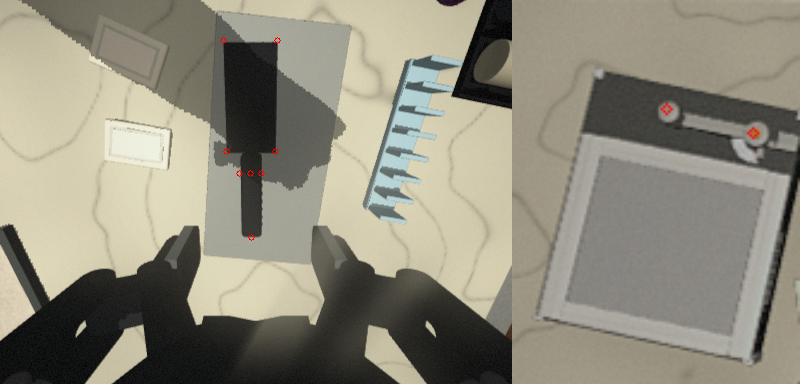

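The latch is open, with its knob on the modelled spot at (667,108), and the projected paddle model sits on the paddle.

```bash
python3 - <<'E'
from m import *
trow([(np.array([.58764,-.27313,.004]),down(1.7575),9,60)])
E
```

```text
"dp": [[-0.4, -0.6, 20.5], [-0.4, -0.6, 20.6], [-0.4, -0.6, 20.5], [-0.4, -0.6, 20.6], [-0.4, -0.6, 20.5], [-0.4, -0.6, 20.6], [-0.4, -0.6, 20.5], [-0.4, -0.6, 20.6], [-0.4, -0.6, 20.5]]
"turn": [[0, 0, 0], [0, 0, 0], [0, 0, 0], [0, 0, 0], [0, 0, 0], [0, 0, 0], [0, 0, 0.001], [0, 0, 0], [0, 0, 0.001]]
[60, 60, 60, 60, 60, 60, 60, 60, 60] 9 maxdp 20.6 maxtu 0.001
```

>>> drive_tool:
  dp:
    - [0,-1,20.5]
    - [0,-1,20.5]
    - [0,-1,20.5]
    - [-1,-1,20.5]
    - [-1,-1,20.5]
    - [-1,0,20.5]
    - [-1,0,20.5]
    - [0,0,20.5]
    - [0,0,20]
    - [0,0,0]
    - [0,0,0]
    - [0,0,0]
    - [0,0,0]
    - [0,0,0]
    - [0,0,0]
  turn:
    - [0,0,0]
    - [0,0,0]
    - [0,0,0]
    - [0,0,0]
    - [0,0,0]
    - [0,0,0]
    - [0,0,0]
    - [0,0,0]
    - [0,0,0]
    - [0,0,0]
    - [0,0,0]
    - [0,0,0]
    - [0,0,0]
    - [0,0,0]
    - [0,0,0]
  claw: [60,60,60,60,60,60,60,60,60,60,10,10,10,10,10]

```text
t: 16.4
position: [0.5888, -0.2751, -0.0245]
tool_rot: [2.003, 2.417, 0.001]
contact_force: [-1.4, 0.6, 5.5]
grip_width: 0.0224
grasp_force: 62.6
```

```bash
python3 - <<'E'
from m import *
s=st(); 
# grasp point: paddle x at tcp
o=np.array([.58356,-.25152]);th=1.7575;a=np.array([np.cos(th),np.sin(th)]); n=np.array([-a[1],a[0]])
dlt=s['position'][:2]-o; gx,gy=1000*dlt@a,1000*dlt@n; print('grasp in paddle',gx,gy)
# paddle-frame: underside z=4mm on pad. tcp above underside:
h=1000*s['position'][2]-4; print('tcp rel underside',h)
# preinsert: paddle origin such that tip at case x -130, y -5, underside z 71
D=down(phi)
for tipx in (-134,-66):
    print(tipx, cw(tipx-115+gx,-5+gy,71+h))
p0=s['position']+[0,0,.10]
pre=cw(-134-115+gx,-5+gy,71+h)
rows([(p0,down(1.7575),5,10),(pre,down(phi),8,10)])
E
```

```text
t 16.4 p [ 0.5888 -0.2751 -0.0245] rot [2.003e+00 2.417e+00 1.000e-03] F [-1.4  0.6  5.5] w 0.0224 gf 62.6 q [-0.44  0.7   0.12  0.98  0.    0.95]
grasp in paddle -24.154575627256865 -0.7722515652237872
tcp rel underside -28.46297701163571
-134 [ 0.46443556 -0.08333844  0.04253702]
-66 [ 0.47726436 -0.01655954  0.04253702]
"dp": [[0, 0, -20], [0, 0.1, -20], [0, 0, -20], [-0.1, 0, -20], [0, 0.1, -20], [26.4, -10.8, 4.1], [25.9, -12.1, 4.1], [25.3, -13.3, 4.1], [24.7, -14.4, 4.1], [24, -15.6, 4.1], [23.2, -16.7, 4.1], [22.4, -17.7, 4.1], [21.5, -18.8, 4.2]]
"turn": [[0, 0, 0], [0.001, 0, 0], [0, 0, 0], [0.001, 0.001, 0], [0, 0, 0], [0, 0, 0.047], [0, 0, 0.047], [0, 0, 0.047], [0, 0, 0.047], [0, 0, 0.047], [0, 0, 0.047], [0, 0, 0.047], [0.001, 0, 0.048]]
[10, 10, 10, 10, 10, 10, 10, 10, 10, 10, 10, 10, 10] 13 maxdp 26.4 maxtu 0.048
```

>>> drive_tool:
  dp:
    - [0,0,-20]
    - [0,0,-20]
    - [0,0,-20]
    - [0,0,-20]
    - [0,0,-20]
    - [26.4,-10.8,4]
    - [25.9,-12.1,4]
    - [25.3,-13.3,4]
    - [24.7,-14.4,4]
    - [24,-15.6,4]
    - [23.2,-16.7,4]
    - [22.4,-17.7,4]
    - [21.5,-18.8,5]
    - [0,0,0]
    - [0,0,0]
    - [0,0,0]
  turn:
    - [0,0,0]
    - [0,0,0]
    - [0,0,0]
    - [0,0,0]
    - [0,0,0]
    - [0,0,0.047]
    - [0,0,0.047]
    - [0,0,0.047]
    - [0,0,0.047]
    - [0,0,0.047]
    - [0,0,0.047]
    - [0,0,0.047]
    - [0,0,0.047]
    - [0,0,0]
    - [0,0,0]
    - [0,0,0]
  claw: [10,10,10,10,10,10,10,10,10,10,10,10,10,10,10,10]

```text
t: 18.4
position: [0.4644, -0.0838, 0.0409]
tool_rot: [2.421, 2.0, 0.001]
contact_force: [-0.4, -0.5, -0.2]
grip_width: 0.0228
grasp_force: 61.3
```

```bash
python3 - <<'E'
from m import *
s=st(); print(wc(s['position']))
for n in ('wrist','top'):
    im,d,P=grab(n); C=cloud(P,d); c=(C[:,:,:2]-c0); cx=c@X*1000; cy=c@Y*1000; z=C[:,:,2]*1000
    m=(cx>-235)&(cx<-122)&(abs(cy)<45)&(z>50)&(z<100)&(im.max(2)<70)
    A=np.c_[cx[m],cy[m],z[m]]; print(n,m.sum())
    for lo in range(-235,-120,12):
        q=A[(A[:,0]>lo)&(A[:,0]<lo+12)]
        if len(q)>5: print(lo,len(q),np.median(q[:,2]).round(1),q[:,1].min().round(1),q[:,1].max().round(1))
    print('tip x',np.percentile(A[:,0],[99,100]))
    save('pre_'+n,im)
E
```

```text
t 18.4 p [ 0.4644 -0.0838  0.0409] rot [2.421e+00 2.000e+00 1.000e-03] F [-0.4 -0.5 -0.2] w 0.0228 gf 61.3 q [-0.18  0.32 -0.34  0.91 -0.    1.58]
[-273.58754252   -5.84138887]
wrist 20167
-235 2661 73.3 -33.7 21.9
-223 2843 73.3 -33.7 21.9
-211 3026 73.3 -33.9 22.0
-199 3335 73.4 -33.8 22.0
-187 3542 73.4 -33.4 22.0
-175 3840 73.4 -33.5 22.0
-163 920 73.3 -33.2 22.2
tip x [-160.84356877 -159.87583402]
top 699
-223 23 73.1 -32.1 22.8
-211 112 73.0 -32.5 22.8
-199 110 72.9 -32.4 21.8
-187 110 73.2 -33.0 21.0
-175 109 72.7 -32.9 21.0
-163 108 72.7 -32.9 21.0
-151 107 73.1 -32.8 21.6
-139 20 73.8 -31.8 20.2
tip x [-137.88037526 -136.7646647 ]
```

>>> drive_tool:
  dp:
    - [0,0,-1]
    - [0,0,-1]
    - [10,0,0]
    - [10,0,0]
    - [6,0,0]
    - [6,0,0]
    - [6,0,0]
    - [0,0,0]
  turn:
    - [0,0,0]
    - [0,0,0]
    - [0,0,0]
    - [0,0,0]
    - [0,0,0]
    - [0,0,0]
    - [0,0,0]
    - [0,0,0]
  claw: [10,10,10,10,10,10,10,10]

```text
t: 19.5
position: [0.4705, -0.0452, 0.0425]
tool_rot: [2.42, 2.003, -0.0]
contact_force: [0.3, 0.9, -1.0]
grip_width: 0.0222
grasp_force: 61.3
```

>>> drive_tool:
  dp:
    - [8,0,0]
    - [8,0,0]
    - [8,0,0]
    - [8,0,0]
    - [0,0,0]
  turn:
    - [0,0,0]
    - [0,0,0]
    - [0,0,0]
    - [0,0,0]
    - [0,0,0]
  claw: [10,10,10,10,10]

```text
t: 20.12
position: [0.4766, -0.0136, 0.0425]
tool_rot: [2.42, 2.003, 0.0]
contact_force: [0.5, -0.4, 0.1]
grip_width: 0.0225
grasp_force: 61.3
```

```bash
python3 - <<'E'
from m import *
s=st(); p=wc(s['position']); print(p)
# paddle underside z now; grip in paddle frame ; pivot at sill inner edge (case x -100, z 68)
# lever: rotate about sill pivot point by steps of pitch
r0=R.from_rotvec(s['tool_rot']); piv=cw(-104,p[1],69); ax=np.append(Y,0)
w=[]
for i in range(1,13):
    a=0.48*i/12; rr=R.from_rotvec(-a*ax); w.append((piv+rr.apply(s['position']-piv),rr*r0,1,10))
rr=R.from_rotvec(-.48*ax); print('end tcp',(piv+rr.apply(s['position']-piv)), 'tip',(piv+rr.apply(s['position']-piv))-(rr*r0).apply(OFF), 'X up?',rr.apply(np.append(X,0)))
rows(w)
E
```

```text
t 20.12 p [ 0.4766 -0.0136  0.0425] rot [2.42  2.003 0.   ] F [ 0.5 -0.4  0.1] w 0.0225 gf 61.3 q [-0.03  0.33 -0.32  0.92 -0.    1.73]
[-202.36486557   -4.55435126]
end tcp [4.80999566e-01 9.33920696e-03 7.99277745e-05] tip [ 0.47825373 -0.00494514  0.02802036] X up? [0.16733947 0.87106687 0.46177918]
"dp": [[1.1, 0, 3.9], [1.2, 0, 3.9], [1.1, 0, 3.9], [1.1, 0, 4], [1.2, 0, 3.9], [1.1, 0, 3.9], [1.2, 0, 3.9], [1.1, 0, 3.9], [1.1, 0, 3.9], [1.2, 0, 3.9], [1.1, 0, 3.9], [1.2, 0, 4]]
"turn": [[0, 0.04, 0], [0, 0.04, 0], [0, 0.04, 0], [0, 0.04, 0], [0, 0.04, 0], [0, 0.04, 0], [-0.001, 0.04, 0], [0, 0.04, 0], [0, 0.04, 0], [0, 0.04, 0], [0, 0.04, 0], [0, 0.04, 0]]
[10, 10, 10, 10, 10, 10, 10, 10, 10, 10, 10, 10] 12 maxdp 4.0 maxtu 0.04
```

>>> drive_tool:
  dp:
    - [1.1,0,3.9]
    - [1.1,0,3.9]
    - [1.1,0,3.9]
    - [1.1,0,3.9]
    - [1.1,0,3.9]
    - [1.1,0,3.9]
    - [1.1,0,3.9]
    - [1.1,0,3.9]
    - [1.1,0,3.9]
    - [1.1,0,3.9]
    - [1.1,0,3.9]
    - [1.1,0,3.9]
    - [0,0,0]
    - [0,0,0]
  turn:
    - [0,0.04,0]
    - [0,0.04,0]
    - [0,0.04,0]
    - [0,0.04,0]
    - [0,0.04,0]
    - [0,0.04,0]
    - [0,0.04,0]
    - [0,0.04,0]
    - [0,0.04,0]
    - [0,0.04,0]
    - [0,0.04,0]
    - [0,0.04,0]
    - [0,0,0]
    - [0,0,0]
  claw: [10,10,10,10,10,10,10,10,10,10,10,10,10,10]

```text
t: 21.88
position: [0.4828, 0.0068, 0.0051]
tool_rot: [-2.154, -1.774, -0.534]
contact_force: [-11.9, -9.9, 36.9]
grip_width: 0.0225
grasp_force: 68.1
```

```bash
cat >> m.py <<'E'
def lid():
    im,d,P=grab('top'); C=cloud(P,d); c=(C[:,:,:2]-c0); cx=c@X*1000; cy=c@Y*1000; z=C[:,:,2]*1000
    m=(abs(cy)<85)&(cx>-130)&(cx<160)&(z>40)&(z<330)&(im.max(2)>60)
    A=np.c_[cx[m],z[m]]; print('lid:',[(x,np.percentile(A[(A[:,0]>x)&(A[:,0]<x+20)][:,1],[10,50,95]).round()) for x in range(-120,150,30) if ((A[:,0]>x)&(A[:,0]<x+20)).sum()>5]); return im,d,P
E
python3 - <<'E'
from m import *
st(); im,d,P=lid(); save('lid1',im)
E
```

```text
t 21.88 p [0.4828 0.0068 0.0051] rot [-2.154 -1.774 -0.534] F [-11.9  -9.9  36.9] w 0.0225 gf 68.1 q [-0.31  0.44 -0.39  0.79  0.48  1.44]
lid: [(-120, array([ 69.,  83., 146.])), (-90, array([131., 136., 142.])), (-60, array([124., 127., 132.])), (-30, array([116., 119., 124.])), (0, array([108., 111., 116.])), (30, array([100., 104., 109.])), (60, array([ 92.,  96., 101.])), (90, array([88., 91., 96.]))]
```

>>> drive_tool:
  dp:
    - [-1.1,0,-3.9]
    - [-1.1,0,-3.9]
    - [-1.1,0,-3.9]
    - [-1.1,0,-3.9]
    - [-1.1,0,-3.9]
    - [-1.1,0,-3.9]
    - [-1.1,0,-3.9]
    - [-1.1,0,-3.9]
    - [-1.1,0,-3.9]
    - [-1.1,0,-3.9]
    - [-1.1,0,-3.9]
    - [-1.1,0,-3.9]
    - [-15,0,0]
    - [-25,0,0]
    - [-25,0,0]
    - [-20,0,0]
  turn:
    - [0,-0.04,0]
    - [0,-0.04,0]
    - [0,-0.04,0]
    - [0,-0.04,0]
    - [0,-0.04,0]
    - [0,-0.04,0]
    - [0,-0.04,0]
    - [0,-0.04,0]
    - [0,-0.04,0]
    - [0,-0.04,0]
    - [0,-0.04,0]
    - [0,-0.04,0]
    - [0,0,0]
    - [0,0,0]
    - [0,0,0]
    - [0,0,0]
  claw: [10,10,10,10,10,10,10,10,10,10,10,10,10,10,10,10]

```text
t: 23.92
position: [0.4591, -0.1013, 0.0413]
tool_rot: [-2.422, -2.0, 0.001]
contact_force: [-0.8, 0.5, -0.8]
grip_width: 0.0229
grasp_force: 63.0
```

```bash
python3 - <<'E'
from m import *
s=st(); im,d,P=lid(); C=cloud(P,d); c=(C[:,:,:2]-c0); cx=c@X*1000; cy=c@Y*1000; z=C[:,:,2]*1000
m=(cx>-260)&(cx<-130)&(abs(cy)<45)&(z>30)&(z<130)&(im.max(2)<70); A=np.c_[cx[m],cy[m],z[m]]
for lo in range(-260,-120,12):
    q=A[(A[:,0]>lo)&(A[:,0]<lo+12)]
    if len(q)>5: print(lo,len(q),np.median(q[:,2]).round(1),q[:,1].min().round(1),q[:,1].max().round(1))
print(A[:,0].max(),wc(s['position']))
# pad + back to pad
im0,d0,P0=load('top0'); 
from m import rects
hsv=cv2.cvtColor(im0,cv2.COLOR_RGB2HSV); 
tgt=np.array([.5888,-.2751]); 
p=s['position'];r=R.from_rotvec(s['tool_rot'])
rows([(np.append(tgt,.06),down(1.66),10,10)])
E
```

```text
t 23.93 p [ 0.4591 -0.1013  0.0413] rot [-2.422e+00 -2.000e+00  1.000e-03] F [-0.8  0.5 -0.8] w 0.0229 gf 63.0 q [-0.22  0.32 -0.34  0.91 -0.    1.54]
lid: [(-120, array([65., 71., 81.])), (-60, array([216., 223., 228.])), (-30, array([188., 195., 204.])), (0, array([162., 169., 178.])), (30, array([137., 144., 152.])), (60, array([111., 119., 127.])), (90, array([ 90.,  98., 104.]))]
-248 47 71.9 -30.3 24.5
-236 111 71.3 -31.3 24.1
-224 114 71.3 -31.1 24.1
-212 111 70.7 -31.2 23.7
-200 107 69.9 -31.3 21.9
-188 106 69.3 -30.9 22.5
-176 108 69.3 -31.0 21.5
-164 79 68.2 -31.1 22.5
-155.28252597294542 [-291.76352719   -3.89641936]
"dp": [[-14.4, 16.1, -1.9], [-14.8, 15.7, -1.9], [-15.3, 15.2, -1.9], [-15.7, 14.8, -1.8], [-16.1, 14.4, -1.9], [-16.5, 13.9, -1.8], [-16.8, 13.4, -1.9], [-17.2, 12.9, -1.9], [-17.6, 12.5, -1.8], [-18, 11.9, -1.9]]
"turn": [[0, 0, -0.028], [0, 0, -0.028], [0, 0, -0.028], [0, 0, -0.028], [0, 0, -0.028], [0, 0, -0.028], [0, 0.001, -0.028], [-0.001, 0, -0.029], [0, 0.001, -0.028], [-0.001, 0, -0.029]]
[10, 10, 10, 10, 10, 10, 10, 10, 10, 10] 10 maxdp 18.0 maxtu 0.029
```

```bash
python3 - <<'E'
from m import *
t=np.array([.6063,-.277])
ax=R.from_rotvec(-.04*np.array([np.cos(1.659+np.pi/2),np.sin(1.659+np.pi/2),0]))
rows([(np.append(t,.04),ax*down(1.659),10,10),(np.append(t,-.023),ax*down(1.659),5,10)])
E
```

```text
"dp": [[-14.2, 17.8, 0.1], [-14.7, 17.4, 0.1], [-15.2, 17, 0], [-15.7, 16.6, -0.1], [-16.1, 16.1, -0.1], [-16.6, 15.7, -0.2], [-17, 15.2, -0.3], [-17.4, 14.7, -0.4], [-17.9, 14.2, -0.4], [-18.2, 13.7, -0.5], [-0.5, 0, 12.6], [-0.5, 0, 12.6], [-0.5, 0, 12.6], [-0.5, 0, 12.6], [-0.5, 0, 12.5]]
"turn": [[0, 0.004, -0.028], [0, 0.004, -0.028], [0.001, 0.004, -0.028], [0, 0.004, -0.028], [0.001, 0.004, -0.028], [0, 0.004, -0.028], [0.001, 0.005, -0.028], [0, 0.004, -0.028], [0.001, 0.005, -0.028], [0, 0.004, -0.029], [0, 0, 0], [0, 0, 0], [0, 0, 0], [0, 0, 0], [0, 0, 0]]
[10, 10, 10, 10, 10, 10, 10, 10, 10, 10, 10, 10, 10, 10, 10] 15 maxdp 18.2 maxtu 0.029
```

>>> drive_tool:
  dp:
    - [-14.2,17.8,0]
    - [-14.7,17.4,0]
    - [-15.2,17,0]
    - [-15.7,16.6,0]
    - [-16.1,16.1,0]
    - [-16.6,15.7,-0.2]
    - [-17,15.2,-0.3]
    - [-17.4,14.7,-0.4]
    - [-17.9,14.2,-0.4]
    - [-18.2,13.7,-0.5]
    - [0,0,0]
    - [0,0,0]
    - [-0.5,0,12.6]
    - [-0.5,0,12.6]
    - [-0.5,0,12.6]
    - [-0.5,0,12.6]
    - [-0.5,0,12.5]
    - [0,0,0]
    - [0,0,0]
  turn:
    - [0,0.004,-0.028]
    - [0,0.004,-0.028]
    - [0,0.004,-0.028]
    - [0,0.004,-0.028]
    - [0,0.004,-0.028]
    - [0,0.004,-0.028]
    - [0,0.004,-0.028]
    - [0,0.004,-0.028]
    - [0,0.004,-0.028]
    - [0,0.004,-0.028]
    - [0,0,0]
    - [0,0,0]
    - [0,0,0]
    - [0,0,0]
    - [0,0,0]
    - [0,0,0]
    - [0,0,0]
    - [0,0,0]
    - [0,0,0]
  claw: [10,10,10,10,10,10,10,10,10,10,10,10,10,10,10,10,10,10,10]

```text
t: 26.35
position: [0.6088, -0.2726, -0.0227]
tool_rot: [-2.101, -2.301, -0.048]
contact_force: [1.2, -0.6, -0.2]
grip_width: 0.0225
grasp_force: 63.1
```

>>> drive_tool:
  dp:
    - [0,0,0]
    - [0,0,0]
    - [0,0,0]
    - [0,0,-30]
    - [0,0,-30]
    - [0,0,-40]
    - [0,0,-40]
    - [0,0,-30]
    - [0,0,0]
  turn:
    - [0,0,0]
    - [0,0,0]
    - [0,0,0]
    - [0,0,0]
    - [0,0,0]
    - [0,-0.04,0]
    - [0,0,0]
    - [0,0,0]
    - [0,0,0]
  claw: [60,60,60,60,60,60,60,60,60]

```text
t: 27.48
position: [0.6103, -0.2774, 0.1514]
tool_rot: [2.111, 2.312, 0.009]
contact_force: [0.4, 0.2, 0.6]
grip_width: 0.0601
grasp_force: 0.0
```

```bash
cat >> m.py <<'E'
def things(im,d,P):
    hsv=cv2.cvtColor(im,cv2.COLOR_RGB2HSV)
    roi=np.zeros(d.shape,bool); roi[235:300,205:400]=1
    print('plq',rects(P,(im.min(2)>130)&roi&(hsv[:,:,1]<70),0.008,30))
    roi=np.zeros(d.shape,bool); roi[165:235,270:390]=1
    print('paddle',rects(P,(im.max(2)<50)&roi,0.012,50))
E
python3 - <<'E'
from m import *
s=st(); im,d,P=lid(); things(im,d,P); save('t4',im); i2,_,_=grab('scene'); save('s4',np.hstack([im[100:300,90:440],i2[100:300,110:460]]))
E
```

```text
t 27.48 p [ 0.6103 -0.2774  0.1514] rot [2.111 2.312 0.009] F [0.4 0.2 0.6] w 0.0601 gf 0.0 q [-0.43  0.6   0.42  1.38  0.    1.05]
lid: [(-120, array([65., 71., 80.])), (90, array([ 78.,  86., 103.])), (120, array([160., 208., 273.]))]
plq [(array([ 428.7, -320.4]), array([162.3, 212.2]), np.float32(-1.561), array([361., 270.])), (array([ 429.6, -199. ]), array([ 20.8, 185.2]), np.float32(-0.456), array([312., 266.])), (array([425.7, -15.5]), array([162.1, 180.4]), np.float32(-1.561), array([235., 259.]))]
paddle [(array([ 619.9, -241.5]), array([ 84.3, 222.3]), np.float32(-1.184), array([329., 192.]))]
```

View pics/s4.png

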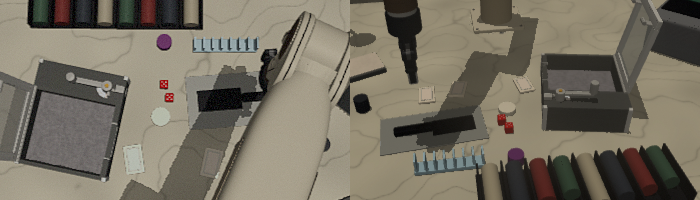

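The lid stands open past upright and the paddle lies on its pad. Next are the plaques, and I'll hover over C first with a wrist check.

```bash
cat >> m.py <<'E'
def wplq(lo=110):
    s=status.get_obs(); im,d,P=grab('wrist'); C=cloud(P,d); hsv=cv2.cvtColor(im,cv2.COLOR_RGB2HSV)
    h=(C[:,:,2]>.003)&(C[:,:,2]<.014)
    m=((im.min(2)>lo)&(hsv[:,:,1]<40)).astype(np.uint8); m=cv2.morphologyEx(m,cv2.MORPH_CLOSE,np.ones((5,5)))
    for o in rects(P,m,.008,800):
        if 35<o[1][0]<60 and 60<o[1][1]<90: print(o)
    return im
E
python3 - <<'E'
from m import *
s=st(); r=R.from_rotvec(s['tool_rot'])
im,d,P=grab('wrist'); C=cloud(P,d); L=r.inv().apply((C-s['position']).reshape(-1,3)).reshape(C.shape)*1000
m=(np.abs(L[:,:,0])<20)&(np.abs(L[:,:,1])<60)&(L[:,:,2]<0)&(d>0)
for sg in (1,-1):
    q=L[m&(L[:,:,1]*sg>15)]; q=q[q[:,2]>q[:,2].max()-8]; print('tip',q[:,2].max(),q.min(0).round(1),q.max(0).round(1))
rows([(np.array([.4533,-.2681,.15]),down(3.17),11,60)])
E
```

```text
t 27.57 p [ 0.6081 -0.2765  0.1473] rot [2.115 2.317 0.006] F [-0.3 -0.6 -0.6] w 0.0602 gf 0.0 q [-0.43  0.6   0.41  1.38  0.    1.05]
tip -33.125911781518 [-11.9  29.8 -41.1] [ 10.8  40.8 -33.1]
tip -33.312201437445324 [-11.1 -40.1 -41.3] [ 10.7 -29.6 -33.3]
"dp": [[2, -13.9, -0.4], [3.9, -13.5, -0.4], [5.7, -12.8, -0.4], [7.4, -11.9, -0.4], [9, -10.8, -0.4], [10.3, -9.5, -0.4], [11.6, -8, -0.4], [12.5, -6.3, -0.4], [13.3, -4.6, -0.3], [13.8, -2.7, -0.4], [14, -0.9, -0.3]]
"turn": [[0, 0, -0.137], [0, 0, -0.137], [0, 0, -0.137], [0, 0, -0.137], [0, 0, -0.137], [0, 0.001, -0.137], [0, 0, -0.137], [0.001, 0.001, -0.137], [0, 0, -0.137], [0.001, 0.001, -0.138], [0, 0, -0.137]]
[60, 60, 60, 60, 60, 60, 60, 60, 60, 60, 60] 11 maxdp 14.0 maxtu 0.138
```

>>> drive_tool:
  dp:
    - [2,-13.9,0]
    - [3.9,-13.5,0]
    - [5.7,-12.8,0]
    - [7.4,-11.9,0]
    - [9,-10.8,0]
    - [10.3,-9.5,0]
    - [11.6,-8,0]
    - [12.5,-6.3,0]
    - [13.3,-4.6,0]
    - [13.8,-2.7,0]
    - [14,-0.9,0]
    - [0,0,0]
    - [0,0,0]
  turn:
    - [0,0,-0.137]
    - [0,0,-0.137]
    - [0,0,-0.137]
    - [0,0,-0.137]
    - [0,0,-0.137]
    - [0,0,-0.137]
    - [0,0,-0.137]
    - [0,0,-0.137]
    - [0,0,-0.137]
    - [0,0,-0.137]
    - [0,0,-0.137]
    - [0,0,0]
    - [0,0,0]
  claw: [60,60,60,60,60,60,60,60,60,60,60,60,60]

```text
t: 29.25
position: [0.4541, -0.2683, 0.1459]
tool_rot: [-0.039, 3.137, 0.001]
contact_force: [-0.6, 0.3, 0.7]
grip_width: 0.06
grasp_force: 0.0
```

```bash
python3 - <<'E'
from m import *
st(); save('c1',wplq())
E
```

```text
t 29.25 p [ 0.4541 -0.2683  0.1459] rot [-3.900e-02  3.137e+00  1.000e-03] F [-0.6  0.3  0.7] w 0.06 gf 0.0 q [-0.54  0.32 -0.03  1.21  0.   -0.56]
(array([ 539. , -131.9]), array([44.8, 86.1]), np.float32(0.806), array([361., 241.]))
(array([ 453.1, -270.3]), array([48.4, 69.8]), np.float32(0.025), array([254., 168.]))
(array([ 437.9, -173.6]), array([43. , 69.8]), np.float32(-0.193), array([340., 158.]))
```

>>> drive_tool:
  dp:
    - [0.5,-0.5,25]
    - [0.5,-0.5,25]
    - [0,-0.5,25]
    - [0,0,25]
    - [0,0,25]
    - [0,0,25]
    - [0,0,16]
    - [0,0,10]
    - [0,0,0]
    - [0,0,0]
    - [0,0,0]
    - [0,0,0]
    - [0,0,0]
  turn:
    - [0,0,0]
    - [0,0,0]
    - [0,0,0]
    - [0,0,0]
    - [0,0,0]
    - [0,0,0]
    - [0,0,0]
    - [0,0,0]
    - [0,0,0]
    - [0,0,0]
    - [0,0,0]
    - [0,0,0]
    - [0,0,0]
  claw: [60,60,60,60,60,60,60,60,60,30,30,30,30]

```text
t: 30.92
position: [0.455, -0.2705, -0.0282]
tool_rot: [-0.042, 3.134, -0.002]
contact_force: [-0.7, -0.6, 5.6]
grip_width: 0.0457
grasp_force: 62.0
```

```bash
python3 - <<'E'
from m import *
s=st(); p=s['position']
print(wc(s['position']))
up=p.copy(); up[2]=.10
D=down(4.52)
t=lambda x,y,z:cw(x,y,z)
# tray floor 26: real tip at 28 -> TCP z=28-32.5 = -4.5 
T1=cw(45,-38,100)
rows([(up,down(3.166),4,30),(T1,D,10,30)])
rows([(cw(45,-38,-2),D,6,30)],(T1,D))
E
```

```text
t 30.93 p [ 0.455  -0.2705 -0.0282] rot [-4.200e-02  3.134e+00 -2.000e-03] F [-0.7 -0.6  5.6] w 0.0457 gf 62.0 q [-0.54  0.51 -0.26  0.79  0.   -0.57]
[-458.77015418  -31.83232066]
"dp": [[-0.2, 0, -32.1], [-0.2, -0.1, -32], [-0.1, 0, -32.1], [-0.1, 0, -32], [-11.3, 49.1, 0], [-17.8, 47.1, 0], [-24, 44.3, 0], [-29.8, 40.6, 0], [-35, 36.3, 0], [-39.5, 31.2, -0.1], [-43.4, 25.6, 0], [-46.5, 19.5, -0.1], [-48.6, 13, 0], [-50, 6.3, -0.1]]
"turn": [[0, 0.002, 0.001], [0, 0.002, 0.001], [-0.001, 0.002, 0], [0, 0.002, 0.001], [0, 0, -0.135], [0, 0, -0.135], [0, 0, -0.136], [0, 0, -0.135], [0, 0, -0.136], [0, 0, -0.135], [0, 0, -0.136], [0, 0, -0.135], [0, 0, -0.136], [0, 0, -0.135]]
[30, 30, 30, 30, 30, 30, 30, 30, 30, 30, 30, 30, 30, 30] 14 maxdp 50.0 maxtu 0.136
"dp": [[0, 0, 17], [0, 0, 17], [0, 0, 17], [0, 0, 17], [0, 0, 17], [0, 0, 17]]
"turn": [[0, 0, 0], [0, 0, 0], [0, 0, 0], [0, 0, 0], [0, 0, 0], [0, 0, 0]]
[30, 30, 30, 30, 30, 30] 6 maxdp 17.0 maxtu 0.0
```

>>> drive_tool:
  dp:
    - [0,0,-32]
    - [0,0,-32]
    - [0,0,-32]
    - [0,0,-32]
    - [-11.3,49.1,0]
    - [-17.8,47.1,0]
    - [-24,44.3,0]
    - [-29.8,40.6,0]
    - [-35,36.3,0]
    - [-39.5,31.2,0]
    - [-43.4,25.6,0]
    - [-46.5,19.5,0]
    - [-48.6,13,0]
    - [-50,6.3,0]
    - [0,0,0]
    - [0,0,0]
    - [0,0,0]
  turn:
    - [0,0,0]
    - [0,0,0]
    - [0,0,0]
    - [0,0,0]
    - [0,0,-0.135]
    - [0,0,-0.135]
    - [0,0,-0.136]
    - [0,0,-0.135]
    - [0,0,-0.136]
    - [0,0,-0.135]
    - [0,0,-0.136]
    - [0,0,-0.135]
    - [0,0,-0.136]
    - [0,0,-0.135]
    - [0,0,0]
    - [0,0,0]
    - [0,0,0]
  claw: [30,30,30,30,30,30,30,30,30,30,30,30,30,30,30,30,30]

```text
t: 33.05
position: [0.5526, 0.2224, 0.099]
tool_rot: [-1.997, 2.421, -0.005]
contact_force: [0.6, 0.2, -0.5]
grip_width: 0.0454
grasp_force: 61.6
```

```bash
python3 - <<'E'
from m import *
s=st(); print(wc(s['position'])); im,d,P=grab('wrist'); save('pl1',im)
rows([(cw(45,-38,-2),down(4.522),6,30)])
E
```

```text
t 33.05 p [0.5526 0.2224 0.099 ] rot [-1.997  2.421 -0.005] F [ 0.6  0.2 -0.5] w 0.0454 gf 61.6 q [ 0.38  0.49  0.09  1.17 -0.   -1.  ]
[ 43.75700874 -34.67163639]
"dp": [[-0.2, -0.4, 16.9], [-0.2, -0.5, 16.9], [-0.2, -0.5, 16.8], [-0.2, -0.5, 16.9], [-0.2, -0.5, 16.8], [-0.2, -0.6, 16.9]]
"turn": [[-0.001, 0, 0], [-0.001, 0, 0], [-0.001, 0, 0], [-0.001, 0, 0], [-0.001, 0, -0.001], [0, 0.001, 0]]
[30, 30, 30, 30, 30, 30] 6 maxdp 16.9 maxtu 0.001
```

View pics/pl1.png

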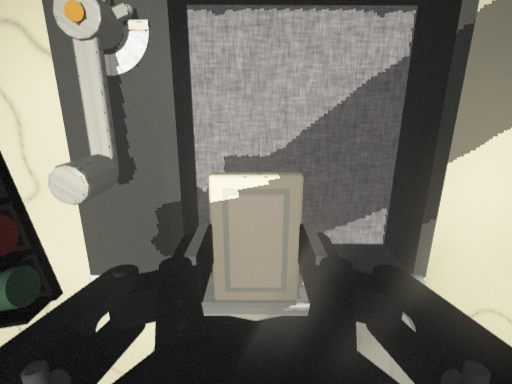

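The wrist view shows the plaque held level at (255,240) over the tray, with its long side along case x.

>>> drive_tool:
  dp:
    - [0,-0.5,17]
    - [0,-0.5,17]
    - [0,-0.5,17]
    - [0,-0.5,17]
    - [0,-0.5,17]
    - [0,-0.5,14]
    - [0,0,0]
    - [0,0,0]
    - [0,0,0]
    - [0,0,0]
    - [0,0,-25]
    - [0,0,-30]
    - [0,0,-35]
    - [0,0,-35]
  turn:
    - [0,0,0]
    - [0,0,0]
    - [0,0,0]
    - [0,0,0]
    - [0,0,0]
    - [0,0,0]
    - [0,0,0]
    - [0,0,0]
    - [0,0,0]
    - [0,0,0]
    - [0,0,0]
    - [0,0,0]
    - [0,0,0]
    - [0,0,0]
  claw: [30,30,30,30,30,30,30,56,56,56,56,56,56,56]

```text
t: 34.85
position: [0.5558, 0.2234, 0.1258]
tool_rot: [-1.999, 2.418, -0.006]
contact_force: [0.3, -0.5, -0.7]
grip_width: 0.0557
grasp_force: 0.0
```

```bash
python3 - <<'E'
from m import *
s=st(); 
rows([(np.array([.4377,-.1734,.14]),down(2.935),12,60)])
E
```

```text
t 34.85 p [0.5558 0.2234 0.1258] rot [-1.999  2.418 -0.006] F [ 0.3 -0.5 -0.7] w 0.0557 gf 0.0 q [ 0.38  0.47  0.14  1.23 -0.   -1.  ]
"dp": [[34.3, 3.4, -1.2], [34.5, -1.1, -1.2], [34, -5.6, -1.2], [33, -10.1, -1.2], [31.4, -14.3, -1.2], [29.2, -18.3, -1.2], [26.5, -22.1, -1.1], [23.4, -25.4, -1.2], [19.8, -28.2, -1.1], [16, -30.6, -1.2], [11.7, -32.5, -1.2], [7.4, -33.7, -1.1]]
"turn": [[0, 0, 0.132], [0, 0, 0.132], [0, 0.001, 0.132], [0, 0.001, 0.132], [0, 0, 0.132], [0, 0.001, 0.133], [-0.001, 0.001, 0.132], [0, 0, 0.133], [-0.001, 0.001, 0.132], [0, 0, 0.133], [-0.001, 0.001, 0.132], [0, 0, 0.133]]
[60, 60, 60, 60, 60, 60, 60, 60, 60, 60, 60, 60] 12 maxdp 34.5 maxtu 0.133
```

>>> drive_tool:
  dp:
    - [34.3,3.4,-1.2]
    - [34.5,-1.1,-1.2]
    - [34,-5.6,-1.2]
    - [33,-10.1,-1.2]
    - [31.4,-14.3,-1.2]
    - [29.2,-18.3,-1.2]
    - [26.5,-22.1,-1.1]
    - [23.4,-25.4,-1.2]
    - [19.8,-28.2,-1.1]
    - [16,-30.6,-1.2]
    - [11.7,-32.5,-1.2]
    - [7.4,-33.7,-1.1]
    - [0,0,0]
    - [0,0,0]
  turn:
    - [0,0,0.132]
    - [0,0,0.132]
    - [0,0,0.132]
    - [0,0,0.132]
    - [0,0,0.132]
    - [0,0,0.133]
    - [0,0,0.132]
    - [0,0,0.133]
    - [0,0,0.132]
    - [0,0,0.133]
    - [0,0,0.132]
    - [0,0,0.133]
    - [0,0,0]
    - [0,0,0]
  claw: [60,60,60,60,60,60,60,60,60,60,60,60,60,60]

```text
t: 36.6
position: [0.4377, -0.1733, 0.1385]
tool_rot: [0.323, 3.119, 0.001]
contact_force: [-0.7, 0.4, -0.8]
grip_width: 0.0602
grasp_force: 0.0
```

```bash
python3 - <<'E'
from m import *
s=st(); print(R.from_rotvec(s['tool_rot']).as_matrix()[:,0]); save('c2',wplq())
E
```

```text
t 36.6 p [ 0.4377 -0.1733  0.1385] rot [3.230e-01 3.119e+00 1.000e-03] F [-0.7  0.4 -0.8] w 0.0602 gf 0.0 q [-0.38  0.22 -0.2   1.15  0.   -0.17]
[-0.97880318  0.20472752 -0.00556505]
(array([ 437.9, -175.1]), array([47. , 71.9]), np.float32(-0.206), array([254., 171.]))
(array([446.5,  24.2]), array([42.1, 68.7]), np.float32(0.123), array([439., 142.]))
```

>>> drive_tool:
  dp:
    - [0,-0.5,25]
    - [0,-0.5,25]
    - [0,-0.5,25]
    - [0,0,25]
    - [0,0,25]
    - [0,0,20]
    - [0,0,13]
    - [0,0,10]
    - [0,0,0]
    - [0,0,0]
    - [0,0,0]
    - [0,0,0]
    - [0,0,0]
  turn:
    - [0,0,0]
    - [0,0,0]
    - [0,0,0]
    - [0,0,0]
    - [0,0,0]
    - [0,0,0]
    - [0,0,0]
    - [0,0,0]
    - [0,0,0]
    - [0,0,0]
    - [0,0,0]
    - [0,0,0]
    - [0,0,0]
  claw: [60,60,60,60,60,60,60,60,60,30,30,30,30]

```text
t: 38.28
position: [0.439, -0.1753, -0.0284]
tool_rot: [0.324, 3.117, 0.0]
contact_force: [-1.2, 1.1, 5.9]
grip_width: 0.0461
grasp_force: 61.9
```

```bash
python3 - <<'E'
from m import *
s=st(); p=s['position']
up=p.copy(); up[2]=.10
T=cw(-45,-38,100)
rows([(up,down(2.936),4,30),(T,down(4.522),10,30)])
E
```

```text
t 38.27 p [ 0.439  -0.1753 -0.0284] rot [0.324 3.117 0.   ] F [-1.2  1.1  5.9] w 0.0461 gf 61.9 q [-0.38  0.42 -0.42  0.73  0.   -0.17]
"dp": [[-0.2, 0, -32.1], [-0.2, 0, -32.1], [-0.1, 0.1, -32.1], [-0.1, 0, -32.1], [-3.5, 32.4, 0], [-8.5, 31.4, 0], [-13.4, 29.7, 0], [-17.9, 27.2, 0], [-22, 24, 0], [-25.5, 20.2, 0], [-28.4, 16, 0], [-30.6, 11.3, 0], [-32, 6.3, 0], [-32.5, 1.2, 0]]
"turn": [[0, 0.002, 0], [0, 0.002, 0], [0, 0.002, -0.001], [0.001, 0.001, 0], [0, 0, -0.159], [0, 0, -0.159], [0, 0, -0.159], [0, 0, -0.158], [0, 0, -0.159], [0, 0, -0.158], [0, 0, -0.159], [0, 0, -0.158], [0, 0, -0.159], [0, 0, -0.158]]
[30, 30, 30, 30, 30, 30, 30, 30, 30, 30, 30, 30, 30, 30] 14 maxdp 32.5 maxtu 0.159
```

>>> drive_tool:
  dp:
    - [0,0,-32]
    - [0,0,-32]
    - [0,0,-32]
    - [0,0,-32]
    - [-3.5,32.4,0]
    - [-8.5,31.4,0]
    - [-13.4,29.7,0]
    - [-17.9,27.2,0]
    - [-22,24,0]
    - [-25.5,20.2,0]
    - [-28.4,16,0]
    - [-30.6,11.3,0]
    - [-32,6.3,0]
    - [-32.5,1.2,0]
    - [0,0,0]
    - [0,0,0]
    - [0,0,0]
  turn:
    - [0,0,0]
    - [0,0,0]
    - [0,0,0]
    - [0,0,0]
    - [0,0,-0.159]
    - [0,0,-0.159]
    - [0,0,-0.159]
    - [0,0,-0.158]
    - [0,0,-0.159]
    - [0,0,-0.158]
    - [0,0,-0.159]
    - [0,0,-0.158]
    - [0,0,-0.159]
    - [0,0,-0.158]
    - [0,0,0]
    - [0,0,0]
    - [0,0,0]
  claw: [30,30,30,30,30,30,30,30,30,30,30,30,30,30,30,30,30]

```text
t: 40.4
position: [0.5374, 0.1339, 0.0991]
tool_rot: [-1.994, 2.423, -0.005]
contact_force: [0.1, 0.0, 0.6]
grip_width: 0.0456
grasp_force: 61.6
```

```bash
python3 - <<'E'
from m import *
s=st(); print(wc(s['position']))
rows([(cw(-45,-38,0),down(4.522),6,30)])
E
```

```text
t 40.4 p [0.5374 0.1339 0.0991] rot [-1.994  2.423 -0.005] F [0.1 0.  0.6] w 0.0456 gf 61.6 q [ 0.25  0.41 -0.04  1.12 -0.   -1.13]
[-46.05539647 -36.47899319]
"dp": [[-0.2, -0.2, 16.5], [-0.2, -0.2, 16.5], [-0.2, -0.2, 16.5], [-0.1, -0.2, 16.5], [-0.2, -0.2, 16.5], [-0.1, -0.3, 16.6]]
"turn": [[-0.001, 0, -0.001], [-0.001, 0, 0], [-0.001, 0, -0.001], [-0.001, 0, 0], [0, 0, -0.001], [-0.001, 0.001, 0]]
[30, 30, 30, 30, 30, 30] 6 maxdp 16.6 maxtu 0.001
```

>>> drive_tool:
  dp:
    - [0,0,17]
    - [0,0,17]
    - [0,0,17]
    - [0,0,17]
    - [0,0,17]
    - [0,0,14]
    - [0,0,0]
    - [0,0,0]
    - [0,0,0]
    - [0,0,0]
    - [0,0,-25]
    - [0,0,-30]
    - [0,0,-35]
    - [0,0,-35]
  turn:
    - [0,0,0]
    - [0,0,0]
    - [0,0,0]
    - [0,0,0]
    - [0,0,0]
    - [0,0,0]
    - [0,0,0]
    - [0,0,0]
    - [0,0,0]
    - [0,0,0]
    - [0,0,0]
    - [0,0,0]
    - [0,0,0]
    - [0,0,0]
  claw: [30,30,30,30,30,30,30,56,56,56,56,56,56,56]

```text
t: 42.15
position: [0.5377, 0.1344, 0.1263]
tool_rot: [-1.995, 2.421, -0.006]
contact_force: [0.8, 0.3, -0.8]
grip_width: 0.056
grasp_force: 0.0
```

```bash
python3 - <<'E'
from m import *
s=st(); 
rows([(np.array([.4455,.027,.14]),down(3.30),9,60)])
E
```

```text
t 42.15 p [0.5377 0.1344 0.1263] rot [-1.995  2.421 -0.006] F [ 0.8  0.3 -0.8] w 0.056 gf 0.0 q [ 0.25  0.39  0.    1.18 -0.   -1.13]
"dp": [[13.7, 7.8, -1.6], [14.6, 5.8, -1.6], [15.2, 3.8, -1.6], [15.6, 1.7, -1.5], [15.7, -0.4, -1.5], [15.5, -2.5, -1.5], [15.1, -4.6, -1.6], [14.3, -6.6, -1.5], [13.2, -8.5, -1.5]]
"turn": [[0, 0, 0.136], [0, 0.001, 0.135], [-0.001, 0.001, 0.136], [-0.001, 0, 0.135], [0, 0.001, 0.136], [-0.001, 0, 0.135], [0, 0.001, 0.136], [-0.001, 0, 0.135], [0, 0.001, 0.136]]
[60, 60, 60, 60, 60, 60, 60, 60, 60] 9 maxdp 15.7 maxtu 0.136
```

>>> drive_tool:
  dp:
    - [13.7,7.8,-1.6]
    - [14.6,5.8,-1.6]
    - [15.2,3.8,-1.6]
    - [15.6,1.7,-1.5]
    - [15.7,0,-1.5]
    - [15.5,-2.5,-1.5]
    - [15.1,-4.6,-1.6]
    - [14.3,-6.6,-1.5]
    - [13.2,-8.5,-1.5]
    - [0,0,0]
    - [0,0,0]
  turn:
    - [0,0,0.136]
    - [0,0,0.135]
    - [0,0,0.136]
    - [0,0,0.135]
    - [0,0,0.136]
    - [0,0,0.135]
    - [0,0,0.136]
    - [0,0,0.135]
    - [0,0,0.136]
    - [0,0,0]
    - [0,0,0]
  claw: [60,60,60,60,60,60,60,60,60,60,60]

```text
t: 43.52
position: [0.4459, 0.0277, 0.1388]
tool_rot: [-0.251, 3.125, -0.0]
contact_force: [-0.8, 0.4, 0.3]
grip_width: 0.0598
grasp_force: 0.0
```

```bash
python3 - <<'E'
from m import *
s=st(); print(R.from_rotvec(s['tool_rot']).as_matrix()[:,0]); save('c3',wplq())
E
```

```text
t 43.52 p [0.4459 0.0277 0.1388] rot [-0.251  3.125 -0.   ] F [-0.8  0.4  0.3] w 0.0598 gf 0.0 q [ 0.06  0.17 -0.25  1.14 -0.   -0.1 ]
[-0.98711813 -0.15985971 -0.00653218]
```

View pics/c3.png

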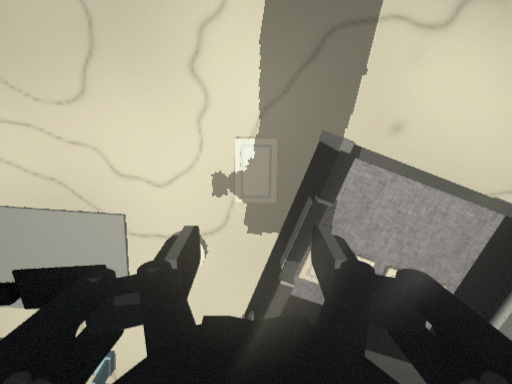

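The last plaque is at about (256,170), half in shadow, close to the case front. I'll grip it about 18 mm off centre, at the end farther from the case, to keep the gripper body clear.

```bash
python3 - <<'E'
from m import *
s=st(); P=cams.camera_params('wrist')
w=[onz(P,u,v,.008)[:2] for u,v in [(236,138),(277,139),(276,202),(235,202)]]; c=np.mean(w,0); print(c,[np.linalg.norm(w[i]-w[i-1]) for i in range(4)],'X',wc(c))
ps=np.arctan2(*(w[0]-w[3]+w[1]-w[2])[::-1]); print(ps)
ps=3.302; t=c+.018*np.array([np.cos(ps),np.sin(ps)])
rows([(np.append(t,.05),down(ps),4,56),(np.append(t,-.0295),down(ps),4,56)])
E
```

```text
t 43.58 p [0.4459 0.0278 0.1387] rot [-0.251  3.125 -0.   ] F [-0.   0.4 -0.1] w 0.0601 gf 0.0 q [ 0.06  0.17 -0.25  1.14 -0.   -0.1 ]
[0.44547767 0.02774675] [np.float64(0.07184646837528245), np.float64(0.04349461859085576), np.float64(0.07073912394845293), np.float64(0.04639006125315535)] X [-167.64075859   33.80241596]
-2.9959582104717772
"dp": [[4.8, 0, 22.1], [4.7, 0, 22.2], [4.7, 0, 22.2], [4.6, 0.1, 22.1], [0, 0, 19.9], [0, 0, 19.9], [0, 0, 19.9], [0, -0.1, 19.8]]
"turn": [[0, 0.002, 0], [0, 0.001, 0], [0, 0.002, 0], [-0.001, 0.001, 0], [0, 0, 0], [0, 0, 0], [0, 0, 0], [0, 0, 0]]
[56, 56, 56, 56, 56, 56, 56, 56] 8 maxdp 22.2 maxtu 0.002
```

>>> drive_tool:
  dp:
    - [4.7,0,22]
    - [4.7,0,22]
    - [4.7,0,22]
    - [4.7,0,22]
    - [0,0,20]
    - [0,0,20]
    - [0,0,20]
  turn:
    - [0,0.001,0]
    - [0,0.001,0]
    - [0,0.001,0]
    - [0,0.001,0]
    - [0,0,0]
    - [0,0,0]
    - [0,0,0]
  claw: [56,56,56,56,56,56,56]

```text
t: 44.45
position: [0.4281, 0.0238, -0.0097]
tool_rot: [-0.252, 3.129, -0.006]
contact_force: [0.3, -9.9, 1.4]
grip_width: 0.0559
grasp_force: 0.0
```

>>> drive_tool:
  dp:
    - [0,0,10]
    - [0,0,10]
    - [0,0,0]
    - [0,0,0]
    - [0,0,0]
    - [0,0,0]
    - [0,0,0]
  turn:
    - [0,0,0]
    - [0,0,0]
    - [0,0,0]
    - [0,0,0]
    - [0,0,0]
    - [0,0,0]
    - [0,0,0]
  claw: [56,56,30,30,30,30,30]

```text
t: 45.32
position: [0.4265, 0.0229, -0.0298]
tool_rot: [0.251, -3.131, 0.008]
contact_force: [-2.8, -8.0, 2.5]
grip_width: 0.0463
grasp_force: 62.3
```

```bash
python3 - <<'E'
from m import *
s=st(); p=s['position']
up=p.copy(); up[2]=.10
rows([(up,down(3.302),4,30),(cw(-63,38,100),down(4.522),8,30)])
E
```

```text
t 45.33 p [ 0.4265  0.0229 -0.0298] rot [ 0.251 -3.131  0.008] F [-2.8 -8.   2.5] w 0.0463 gf 62.3 q [ 0.06  0.36 -0.53  0.68 -0.   -0.1 ]
"dp": [[0, -0.2, -32.4], [0, -0.1, -32.5], [0.1, -0.1, -32.4], [0, 0, -32.5], [-6.4, 12.7, 0], [-8.3, 11.6, 0], [-9.9, 10.2, 0], [-11.4, 8.5, 0], [-12.5, 6.7, 0], [-13.4, 4.7, 0], [-14, 2.6, 0], [-14.2, 0.5, 0.1]]
"turn": [[-0.001, 0, 0], [-0.001, 0, 0], [-0.001, -0.001, 0], [-0.002, 0, -0.001], [0, 0, -0.152], [0, 0, -0.153], [0, 0, -0.152], [0, 0, -0.153], [0, 0, -0.152], [0, 0, -0.153], [0, 0, -0.152], [0, 0, -0.153]]
[30, 30, 30, 30, 30, 30, 30, 30, 30, 30, 30, 30] 12 maxdp 32.5 maxtu 0.153
```

>>> drive_tool:
  dp:
    - [0,-4,-6]
    - [0,-2,-30]
    - [0,0,-32]
    - [0,0,-32]
    - [0,0,-30]
    - [-6.4,12.7,0]
    - [-8.3,11.6,0]
    - [-9.9,10.2,0]
    - [-11.4,8.5,0]
    - [-12.5,6.7,0]
    - [-13.4,4.7,0]
    - [-14,2.6,0]
    - [-14.2,0.5,0]
    - [0,0,0]
    - [0,0,0]
  turn:
    - [0,0,0]
    - [0,0,0]
    - [0,0,0]
    - [0,0,0]
    - [0,0,0]
    - [0,0,-0.152]
    - [0,0,-0.153]
    - [0,0,-0.152]
    - [0,0,-0.153]
    - [0,0,-0.152]
    - [0,0,-0.153]
    - [0,0,-0.152]
    - [0,0,-0.153]
    - [0,0,0]
    - [0,0,0]
  claw: [30,30,30,30,30,30,30,30,30,30,30,30,30,30,30]

```text
t: 47.2
position: [0.4626, 0.1269, 0.1005]
tool_rot: [-1.996, 2.425, -0.002]
contact_force: [-0.5, 0.5, -0.9]
grip_width: 0.046
grasp_force: 62.9
```

```bash
python3 - <<'E'
from m import *
s=st(); print(wc(s['position'])); im,d,P=grab('wrist'); save('pl3',im)
rows([(cw(-63,38,100),down(4.522),2,30),(cw(-63,38,1),down(4.522),6,30)])
E
```

```text
t 47.2 p [0.4626 0.1269 0.1005] rot [-1.996e+00  2.425e+00 -2.000e-03] F [-0.5  0.5 -0.9] w 0.046 gf 62.9 q [ 0.27  0.27 -0.23  1.07 -0.   -1.11]
[-67.02015812  35.67343525]
"dp": [[-2.1, 1.2, 0.2], [-2.1, 1.1, 0.3], [0, 0, 16.5], [0, 0, 16.5], [0, 0, 16.5], [0, 0, 16.5], [0, 0, 16.5], [0.1, 0.1, 16.5]]
"turn": [[-0.001, 0, -0.001], [0, -0.001, -0.002], [0, 0, 0], [0, 0, 0], [0, 0, 0], [0, 0, 0], [0, 0, 0], [0, 0, 0]]
[30, 30, 30, 30, 30, 30, 30, 30] 8 maxdp 16.5 maxtu 0.002
```

View pics/pl3.png

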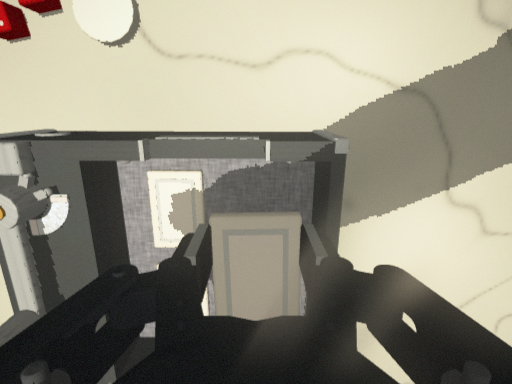

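The third plaque is held level at (255,265), and a placed one is visible flat in the tray at (175,210).

>>> drive_tool:
  dp:
    - [-2.1,0.5,0]
    - [-2.1,0.5,0]
    - [0,0,17]
    - [0,0,17]
    - [0,0,17]
    - [0,0,17]
    - [0,0,17]
    - [0,0,15]
    - [0,0,0]
    - [0,0,0]
    - [0,0,0]
    - [0,0,0]
    - [0,0,-25]
    - [0,0,-30]
    - [0,0,-35]
    - [0,0,-35]
    - [30,0,-20]
    - [50,0,0]
    - [50,0,0]
    - [50,0,0]
  turn:
    - [0,0,0]
    - [0,0,0]
    - [0,0,0]
    - [0,0,0]
    - [0,0,0]
    - [0,0,0]
    - [0,0,0]
    - [0,0,0]
    - [0,0,0]
    - [0,0,0]
    - [0,0,0]
    - [0,0,0]
    - [0,0,0]
    - [0,0,0]
    - [0,0,0]
    - [0,0,0]
    - [0,0,0]
    - [0,0,0]
    - [0,0,0]
    - [0,0,0]
  claw: [30,30,30,30,30,30,30,30,30,56,56,56,56,56,56,56,56,30,10,0]

```text
t: 49.75
position: [0.4259, -0.0459, 0.1448]
tool_rot: [1.999, -2.422, -0.002]
contact_force: [0.7, -0.6, -0.6]
grip_width: 0.0018
grasp_force: 0.0
```

```bash
python3 - <<'E'
from m import *
s=st(); im,d,P=lid(); C=cloud(P,d); c=(C[:,:,:2]-c0); cx=c@X*1000; cy=c@Y*1000; z=C[:,:,2]*1000
m=(abs(cx)<98)&(abs(cy)<86)&(z<60)&(im.min(2)>115)
n,l,stt,cen=cv2.connectedComponentsWithStats(m.astype(np.uint8))
for i in range(1,n):
    if stt[i,4]>100: k=l==i; print(stt[i,4],'x',np.percentile(cx[k],[1,99]).round(),'y',np.percentile(cy[k],[1,99]).round(),'z',np.percentile(z[k],[5,50,95]).round(1))
i2,_,_=grab('scene'); save('t6',cv2.resize(np.hstack([im[110:300,90:390],i2[80:270,200:500]]),None,fx=1.33,fy=1.33))
E
```

```text
t 49.75 p [ 0.4259 -0.0459  0.1448] rot [ 1.999e+00 -2.422e+00 -2.000e-03] F [ 0.7 -0.6 -0.6] w 0.0018 gf 0.0 q [-0.11  0.14 -0.28  1.16  0.   -1.49]
lid: [(-120, array([64., 71., 81.])), (90, array([ 78.,  86., 102.])), (120, array([159., 207., 273.]))]
524 x [ 9. 81.] y [-59. -13.] z [30.  33.7 38. ]
533 x [-83. -11.] y [-59. -13.] z [29.1 33.7 37.9]
543 x [-78.  -6.] y [12. 59.] z [30.2 34.  37.8]
```

View pics/t6.png

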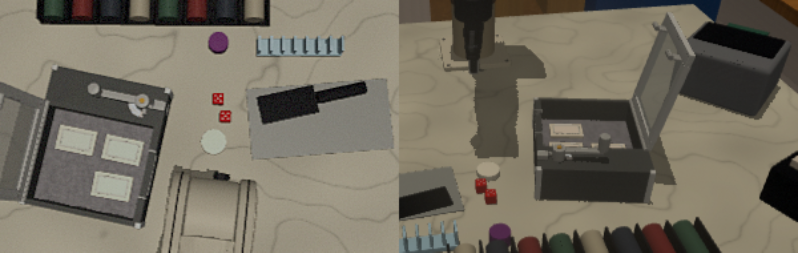

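All three plaques are flat in the tray at z about 34 and the paddle is on its pad. Now I'll go round the plain end, behind the lid, to swing it down.

```bash
python3 - <<'E'
from m import *
s=st(); D=down(4.522)
print('now',wc(s['position']))
W=[cw(-170,175,230),cw(60,185,230),cw(200,170,230),cw(192,0,230)]
rows([(W[0],D,4,0),(W[1],D,5,0),(W[2],D,4,0),(W[3],D,5,0)])
E
```

```text
t 49.85 p [ 0.4251 -0.0483  0.1448] rot [ 1.989e+00 -2.428e+00 -2.000e-03] F [0.3 0.1 0. ] w -0.0002 gf 0.0 q [-0.11  0.14 -0.28  1.16 -0.   -1.49]
now [-246.14435338   39.42318959]
"dp": [[-18.7, 34.1, -21.3], [-18.8, 34, -21.3], [-18.9, 34, -21.3], [-19, 34, -21.3], [-46, 2, 0], [-46, 2, 0], [-46, 2, 0], [-46, 2, 0], [-46, 2, 0], [-35, -3.7, 0], [-35, -3.8, 0], [-35, -3.7, 0], [-35, -3.8, -0.1], [1.6, -34, 0], [1.6, -34, 0], [1.6, -34, 0], [1.6, -34, 0.1], [1.6, -34, 0]]
"turn": [[0.001, 0, -0.002], [0.001, 0, -0.002], [0, -0.001, -0.002], [0.001, 0, -0.002], [0, 0, 0], [0, 0, 0], [0, 0, 0], [0, 0, 0], [0, 0, 0], [0, 0, 0], [0, 0, 0], [0, 0, 0], [0, 0, 0], [0, 0, 0], [0, 0, 0], [0, 0, 0], [0, 0, 0], [0, 0, 0]]
[0, 0, 0, 0, 0, 0, 0, 0, 0, 0, 0, 0, 0, 0, 0, 0, 0, 0] 18 maxdp 46.0 maxtu 0.002
```

>>> drive_tool:
  dp:
    - [-18.7,34,-21.5]
    - [-18.8,34,-21.5]
    - [-18.9,34,-21.5]
    - [-19,34,-21]
    - [-46,2,0]
    - [-46,2,0]
    - [-46,2,0]
    - [-46,2,0]
    - [-46,2,0]
    - [-35,-3.7,0]
    - [-35,-3.7,0]
    - [-35,-3.7,0]
    - [-35,-3.7,0]
    - [0,0,0]
    - [0,0,0]
  turn:
    - [0,0,0]
    - [0,0,0]
    - [0,0,0]
    - [0,0,0]
    - [0,0,0]
    - [0,0,0]
    - [0,0,0]
    - [0,0,0]
    - [0,0,0]
    - [0,0,0]
    - [0,0,0]
    - [0,0,0]
    - [0,0,0]
    - [0,0,0]
    - [0,0,0]
  claw: [0,0,0,0,0,0,0,0,0,0,0,0,0,0,0]

```text
t: 51.72
position: [0.3827, 0.4165, 0.2297]
tool_rot: [1.998, -2.421, 0.003]
contact_force: [0.3, 0.1, 0.3]
grip_width: 0.0003
grasp_force: 0.0
```

```bash
python3 - <<'E'
from m import *
s=st(); D=down(4.522); print(wc(s['position']))
rows([(cw(195,0,230),D,6,0)])
w=[]
def tip(th,rho=190,e=0): return cw(104-rho*np.cos(th)+12*np.sin(th)+11,0,78+rho*np.sin(th)+12*np.cos(th)-31.5+e)
S=cw(195,0,230)
w=[(tip(1.75),D,3,0)]+[(tip(t),D,1,0) for t in np.linspace(1.75,.35,18)[1:]]
rows(w,(S,D))
E
```

```text
t 51.73 p [0.3827 0.4165 0.2297] rot [ 1.998 -2.421  0.003] F [0.3 0.1 0.3] w 0.0003 gf 0.0 q [ 0.83  0.37  0.25  1.46 -0.   -0.55]
[202.25053176 168.82609137]
"dp": [[1.2, -28.1, 0], [1.2, -28.1, -0.1], [1.2, -28.2, -0.1], [1.2, -28.1, 0], [1.1, -28.2, -0.1], [1.2, -28.1, 0]]
"turn": [[0, 0, 0], [0, -0.001, 0], [0, 0, 0], [0, -0.001, 0], [0, 0, 0], [0, -0.001, 0]]
[0, 0, 0, 0, 0, 0] 6 maxdp 28.2 maxtu 0.001
"dp": [[11.4, 0, -0.4], [11.5, 0, -0.5], [11.4, 0, -0.4], [15.4, 0, -3.1], [15.5, 0, -1.9], [15.7, 0, -0.6], [15.7, -0.1, 0.7], [15.5, 0, 2], [15.3, 0, 3.3], [15, 0, 4.6], [14.6, 0, 5.7], [14.1, 0, 6.9], [13.4, 0, 8.1], [12.8, 0, 9.1], [11.9, 0, 10.2], [11.1, 0, 11.1], [10.1, 0, 12], [9.1, 0, 12.7], [8, 0, 13.5], [6.9, -0.1, 14.1]]
"turn": [[0, 0, 0], [0, 0, 0], [0, 0, 0], [0, 0, 0], [0, 0, 0], [0, 0, 0], [0, 0, 0], [0, 0, 0], [0, 0, 0], [0, 0, 0], [0, 0, 0], [0, 0, 0], [0, 0, 0], [0, 0, 0], [0, 0, 0], [0, 0, 0], [0, 0, 0], [0, 0, 0], [0, 0, 0], [0, 0, 0]]
[0, 0, 0, 0, 0, 0, 0, 0, 0, 0, 0, 0, 0, 0, 0, 0, 0, 0, 0, 0] 20 maxdp 15.7 maxtu 0.0
```

>>> drive_tool:
  dp:
    - [1.2,-28.1,0]
    - [1.2,-28.1,0]
    - [1.2,-28.1,0]
    - [1.2,-28.1,0]
    - [1.2,-28.1,0]
    - [1.2,-28.1,0]
    - [0,0,0]
    - [0,0,0]
  turn:
    - [0,0,0]
    - [0,0,0]
    - [0,0,0]
    - [0,0,0]
    - [0,0,0]
    - [0,0,0]
    - [0,0,0]
    - [0,0,0]
  claw: [0,0,0,0,0,0,0,0]

```text
t: 52.72
position: [0.5474, 0.3772, 0.2311]
tool_rot: [1.998, -2.424, 0.002]
contact_force: [-0.2, 0.7, -0.1]
grip_width: 0.0
grasp_force: 0.0
```

>>> drive_tool:
  dp:
    - [11.4,0,0]
    - [11.4,0,0]
    - [11.4,0,-1]
    - [15.4,0,-3]
    - [15.5,0,-2]
    - [15.7,0,-0.5]
    - [15.7,0,0.5]
    - [15.5,0,2]
    - [15.3,0,3.3]
    - [15,0,4.6]
    - [14.6,0,5.7]
    - [14.1,0,6.9]
    - [13.4,0,8]
    - [0,0,0]
  turn:
    - [0,0,0]
    - [0,0,0]
    - [0,0,0]
    - [0,0,0]
    - [0,0,0]
    - [0,0,0]
    - [0,0,0]
    - [0,0,0]
    - [0,0,0]
    - [0,0,0]
    - [0,0,0]
    - [0,0,0]
    - [0,0,0]
    - [0,0,0]
  claw: [0,0,0,0,0,0,0,0,0,0,0,0,0,0]

```text
t: 54.48
position: [0.5125, 0.1951, 0.2059]
tool_rot: [1.996, -2.425, 0.002]
contact_force: [-0.4, 0.8, -0.2]
grip_width: 0.0001
grasp_force: 0.0
```

```bash
python3 - <<'E'
from m import *
s=st(); D=down(4.522); print(wc(s['position'])); im,d,P=lid(); i2,_,_=grab('scene'); i3,_,_=grab('wrist'); save('l1',np.hstack([cv2.resize(i2[60:260,220:480],(400,308)),i3[:308,56:456]]))
def tip(th,rho=190,e=0): return cw(104-rho*np.cos(th)+12*np.sin(th)+11,0,78+rho*np.sin(th)+12*np.cos(th)-31.5+e)
for th in (1.,.95,.9,.85): print(th,tip(th),wc(tip(th)))
E
```

```text
t 54.48 p [0.5125 0.1951 0.2059] rot [ 1.996e+00 -2.425e+00  2.000e-03] F [-0.4  0.8 -0.2] w 0.0001 gf 0.0 q [ 0.36  0.34  0.14  1.38 -0.   -1.01]
[ 9.32740893 -0.45618837]
lid: [(-120, array([64., 71., 81.])), (-30, array([227., 255., 259.])), (0, array([208., 219., 230.])), (30, array([170., 181., 194.])), (60, array([131., 144., 156.])), (90, array([ 93., 101., 110.]))]
1.0 [0.51453355 0.20803725 0.21286311] [ 2.24402137e+01 -3.70394210e-14]
0.95 [0.51298673 0.19998547 0.20802914] [1.42411991e+01 3.71014680e-14]
0.9 [0.51148742 0.19218101 0.20279143] [6.29402894e+00 1.82426203e-14]
0.85 [0.51003938 0.18464337 0.19716307] [-1.38143286e+00 -1.86167631e-14]
```

View pics/l1.png

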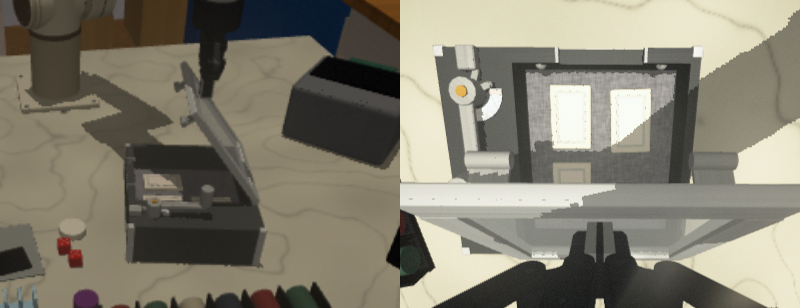

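The lid is following the fingers at about 0.9 rad, and the scene view shows them on its outer face near the top. I'll continue.

```bash
python3 - <<'E'
from m import *
D=down(4.522)
def tip(th,rho=190,e=0): return cw(104-rho*np.cos(th)+12*np.sin(th)+11,0,78+rho*np.sin(th)+12*np.cos(th)-31.5+e)
rows([(tip(t),D,1,0) for t in np.linspace(.92,.03,16)[1:]],(tip(.92),D))
E
```

```text
"dp": [[9.2, 0, 6.5], [8.8, 0, 7.1], [8.4, 0, 7.6], [7.9, 0, 8.1], [7.4, 0, 8.5], [6.9, 0, 8.9], [6.4, 0, 9.4], [5.7, 0, 9.7], [5.2, 0, 10], [4.6, 0, 10.3], [4, 0, 10.6], [3.4, 0, 10.8], [2.7, 0, 10.9], [2, 0, 11.1], [1.4, 0, 11.2]]
"turn": [[0, 0, 0], [0, 0, 0], [0, 0, 0], [0, 0, 0], [0, 0, 0], [0, 0, 0], [0, 0, 0], [0, 0, 0], [0, 0, 0], [0, 0, 0], [0, 0, 0], [0, 0, 0], [0, 0, 0], [0, 0, 0], [0, 0, 0]]
[0, 0, 0, 0, 0, 0, 0, 0, 0, 0, 0, 0, 0, 0, 0] 15 maxdp 11.2 maxtu 0.0
```

>>> drive_tool:
  dp:
    - [9.2,0,6.5]
    - [8.8,0,7]
    - [8.4,0,7.5]
    - [8,0,8]
    - [7.5,0,8.5]
    - [7,0,9]
    - [6.5,0,9.5]
    - [5.7,0,9.7]
    - [5,0,10]
    - [4.6,0,10.3]
    - [4,0,10.6]
    - [3.4,0,10.8]
    - [2.7,0,11]
    - [2,0,11]
    - [1.4,0,11]
    - [0,0,2]
    - [0,0,2]
    - [0,0,2]
  turn:
    - [0,0,0]
    - [0,0,0]
    - [0,0,0]
    - [0,0,0]
    - [0,0,0]
    - [0,0,0]
    - [0,0,0]
    - [0,0,0]
    - [0,0,0]
    - [0,0,0]
    - [0,0,0]
    - [0,0,0]
    - [0,0,0]
    - [0,0,0]
    - [0,0,0]
    - [0,0,0]
    - [0,0,0]
    - [0,0,0]
  claw: [0,0,0,0,0,0,0,0,0,0,0,0,0,0,0,0,0,0]

```text
t: 56.88
position: [0.4974, 0.1139, 0.0601]
tool_rot: [-1.998, 2.423, -0.003]
contact_force: [-1.1, -0.4, 4.7]
grip_width: -0.0
grasp_force: 2.5
```

>>> drive_tool:
  dp:
    - [0,0,2]
    - [0,0,2]
    - [0,0,0]
  turn:
    - [0,0,0]
    - [0,0,0]
    - [0,0,0]
  claw: [0,0,0]

```text
t: 57.25
position: [0.4975, 0.1138, 0.0576]
tool_rot: [-1.998, 2.423, -0.004]
contact_force: [-4.7, -2.9, 12.6]
grip_width: 0.0004
grasp_force: 6.2
```

```bash
python3 - <<'E'
from m import *
s=st(); print(wc(s['position'])); lid()
E
```

```text
t 57.25 p [0.4975 0.1138 0.0576] rot [-1.998  2.423 -0.004] F [-4.7 -2.9 12.6] w 0.0004 gf 6.2 q [ 0.23  0.37 -0.21  0.98 -0.   -1.15]
[-73.3664962   -1.06103269]
lid: [(-120, array([71., 85., 91.])), (-90, array([79., 83., 88.])), (-60, array([82., 85., 89.])), (0, array([85., 87., 91.])), (30, array([83., 87., 91.])), (60, array([83., 87., 91.])), (90, array([81., 88., 93.]))]
```

>>> drive_tool:
  dp:
    - [0,0,2]
    - [0,0,2]
    - [0,0,0]
    - [0,0,0]
    - [0,0,-10]
    - [0,0,-30]
    - [0,0,-40]
    - [0,0,-30]
    - [0,0,0]
    - [0,0,0]
    - [0,0,0]
    - [0,0,0]
  turn:
    - [0,0,0]
    - [0,0,0]
    - [0,0,0]
    - [0,0,0]
    - [0,0,0]
    - [0,0,0]
    - [0,0,0]
    - [0,0,0]
    - [0,0,0]
    - [0,0,0]
    - [0,0,0]
    - [0,0,0]
  claw: [0,0,0,0,0,0,0,0,0,0,0,0]

```text
t: 58.8
position: [0.4965, 0.1139, 0.161]
tool_rot: [1.998, -2.423, 0.001]
contact_force: [0.2, 0.1, -0.5]
grip_width: 0.0001
grasp_force: 0.0
```

```bash
python3 - <<'E'
from m import *
s=st(); print(wc(s['position'])); im,d,P=lid(); save('t8',im)
# target: knob grip at open notch; knob at angle 1.57
k=cw(13,-128,107); ps=2.952-1.571
print(np.array(k))
trow([(k+[0,0,.07],down(4.522),6,40)])
trow([(k,down(4.522),4,40)],(k+[0,0,.07],down(4.522)))
pv=cw(-72,-128,107); w=[]
for i in range(1,13):
    a=1.571-1.60*i/12; ang=phi+np.pi/2-a
    w.append((pv+.085*np.array([np.cos(ang),np.sin(ang),0]),down(4.522+1.6*i/12),1,15))
trow(w,(k,down(4.522)))
E
```

```text
t 58.8 p [0.4965 0.1139 0.161 ] rot [ 1.998e+00 -2.423e+00  1.000e-03] F [ 0.2  0.1 -0.5] w 0.0001 gf 0.0 q [ 0.23  0.28 -0.05  1.24 -0.   -1.15]
[-73.40841954  -0.07551094]
lid: [(-120, array([69., 90., 95.])), (-90, array([84., 88., 92.])), (-60, array([84., 89., 93.])), (-30, array([88., 90., 94.])), (90, array([82., 89., 92.]))]
[0.63845403 0.17461822 0.107     ]
"dp": [[-14.4, -21.3, 2.6], [-14.4, -21.3, 2.6], [-14.4, -21.3, 2.6], [-14.5, -21.2, 2.6], [-14.4, -21.3, 2.6], [-14.5, -21.2, 2.7]]
"turn": [[0, 0, 0], [0, 0, 0], [0, 0, 0], [0, 0, 0], [0, -0.001, -0.001], [0, 0, 0]]
[40, 40, 40, 40, 40, 40] 6 maxdp 21.3 maxtu 0.001
"dp": [[0, 0, 17.5], [0, 0, 17.5], [0, 0, 17.5], [0, 0, 17.5]]
"turn": [[0, 0, 0], [0, 0, 0], [0, 0, 0], [0, 0, 0]]
[40, 40, 40, 40] 4 maxdp 17.5 maxtu 0.0
"dp": [[0.8, 11.3, 0], [0.7, 11.3, 0], [0.8, 11.3, 0], [0.7, 11.3, 0], [0.8, 11.3, 0], [0.8, 11.3, 0], [0.7, 11.3, 0], [0.8, 11.3, 0], [0.8, 11.3, 0], [0.7, 11.3, 0], [0.8, 11.3, 0], [0.7, 11.3, 0]]
"turn": [[0, 0, -0.133], [0, 0, -0.134], [0, 0, -0.133], [0, 0, -0.133], [0, 0, -0.134], [0, 0, -0.133], [0, 0, -0.133], [0, 0, -0.134], [0, 0, -0.133], [0, 0, -0.133], [0, 0, -0.134], [0, 0, -0.133]]
[15, 15, 15, 15, 15, 15, 15, 15, 15, 15, 15, 15] 12 maxdp 11.3 maxtu 0.134
```

>>> drive_tool:
  dp:
    - [-14.4,-21.3,2.6]
    - [-14.4,-21.3,2.6]
    - [-14.4,-21.3,2.6]
    - [-14.4,-21.3,2.6]
    - [-14.4,-21.3,2.6]
    - [-14.4,-21.3,2.6]
    - [0,0,0]
    - [0,0,0]
    - [0,0,17.5]
    - [0,0,17.5]
    - [0,0,17.5]
    - [0,0,14.5]
    - [0,0,0]
    - [0,0,0]
    - [0,0,0]
    - [0,0,0]
    - [0,0,0]
  turn:
    - [0,0,0]
    - [0,0,0]
    - [0,0,0]
    - [0,0,0]
    - [0,0,0]
    - [0,0,0]
    - [0,0,0]
    - [0,0,0]
    - [0,0,0]
    - [0,0,0]
    - [0,0,0]
    - [0,0,0]
    - [0,0,0]
    - [0,0,0]
    - [0,0,0]
    - [0,0,0]
    - [0,0,0]
  claw: [40,40,40,40,40,40,40,40,40,40,40,40,40,15,15,15,15]

```text
t: 60.98
position: [0.6389, 0.1747, 0.0807]
tool_rot: [-1.998, 2.423, -0.002]
contact_force: [-5.2, 0.2, 6.1]
grip_width: 0.0202
grasp_force: 58.8
```

```bash
python3 - <<'E'
from m import *
s=st(); print(wc(s['position']))
E
```

```text
t 60.98 p [0.6389 0.1747 0.0807] rot [-1.998e+00  2.423e+00 -2.000e-03] F [-5.2  0.2  6.1] w 0.0202 gf 58.8 q [ 0.27  0.63  0.29  1.22 -0.   -1.11]
[  13.17130334 -128.44548584]
```

>>> drive_tool:
  dp:
    - [0.8,11.3,0]
    - [0.7,11.3,0]
    - [0.8,11.3,0]
    - [0.7,11.3,0]
    - [0.8,11.3,0]
    - [0.8,11.3,0]
    - [0.7,11.3,0]
    - [0.8,11.3,0]
    - [0.8,11.3,0]
    - [0.7,11.3,0]
    - [0.8,11.3,0]
    - [0.7,11.3,0]
    - [0,0,0]
    - [0,0,0]
  turn:
    - [0,0,-0.133]
    - [0,0,-0.133]
    - [0,0,-0.133]
    - [0,0,-0.133]
    - [0,0,-0.133]
    - [0,0,-0.133]
    - [0,0,-0.133]
    - [0,0,-0.133]
    - [0,0,-0.133]
    - [0,0,-0.133]
    - [0,0,-0.133]
    - [0,0,-0.133]
    - [0,0,0]
    - [0,0,0]
  claw: [15,15,15,15,15,15,15,15,15,15,15,15,15,15]

```text
t: 62.72
position: [0.5372, 0.1067, 0.0807]
tool_rot: [-3.127, 0.261, 0.002]
contact_force: [-8.5, 5.0, 9.2]
grip_width: 0.0202
grasp_force: 59.9
```

```bash
python3 - <<'E'
from m import *
s=st(); p=wc(s['position']); print(p,np.arctan2(p[0]+72,p[1]+128))
E
```

```text
t 62.73 p [0.5372 0.1067 0.0807] rot [-3.127e+00  2.610e-01  2.000e-03] F [-8.5  5.   9.2] w 0.0202 gf 59.9 q [ 0.19  0.42 -0.08  1.08  0.   -2.78]
[-72.82925035 -41.34836193] -0.009569640656498393
```

Latch back at about 0. Release, rise, retreat toward the base, and check.

>>> drive_tool:
  dp:
    - [0,0,0]
    - [0,0,0]
    - [0,0,-20]
    - [0,0,-30]
    - [0,0,-40]
    - [0,0,-30]
    - [-30,0,0]
    - [-40,0,0]
    - [-50,0,0]
    - [-50,0,0]
    - [-30,0,0]
    - [0,0,0]
    - [0,0,0]
  turn:
    - [0,0,0]
    - [0,0,0]
    - [0,0,0]
    - [0,0,0]
    - [0,0,0]
    - [0,0,0]
    - [0,0,0]
    - [0,0,0]
    - [0,0,0]
    - [0,0,0]
    - [0,0,0]
    - [0,0,0]
    - [0,0,0]
  claw: [40,40,40,40,40,40,40,40,40,40,40,40,40]

```text
t: 64.35
position: [0.3428, 0.1382, 0.1997]
tool_rot: [3.131, -0.261, 0.006]
contact_force: [-0.1, 0.0, 0.4]
grip_width: 0.04
grasp_force: 0.0
```

```bash
python3 - <<'E'
from m import *
s=st(); im,d,P=lid(); things(im,d,P)
C=cloud(P,d); k=onz(P,*proj(P,cw(-72,-43,136)),.136); print(wc(k))
roi=np.zeros(d.shape,bool); roi[150:260,150:230]=1
m=(C[:,:,2]>.125)&(C[:,:,2]<.145)&roi; print('knob',m.sum(),wc(C[m].mean(0)))
roi3=np.zeros(d.shape,bool); roi3[165:235,270:390]=1; hsv=cv2.cvtColor(im,cv2.COLOR_RGB2HSV)
print('pad',rects(P,(hsv[:,:,1]<25)&roi3,0.004,200))
save('t9',cv2.resize(im[110:300,90:400],None,fx=2.4,fy=2.4))
E
```

```text
t 64.35 p [0.3428 0.1382 0.1997] rot [ 3.131 -0.261  0.006] F [-0.1  0.   0.4] w 0.04 gf 0.0 q [ 0.38 -0.02 -0.3   1.29 -0.   -2.59]
lid: [(-120, array([70., 90., 94.])), (-90, array([ 84.,  88., 134.])), (-60, array([84., 87., 92.])), (-30, array([84., 87., 91.])), (0, array([84., 87., 91.])), (30, array([84., 87., 91.])), (60, array([84., 86., 91.])), (90, array([82., 89., 93.]))]
plq [(array([382.4,  52.1]), array([48.6, 83.8]), np.float32(-0.206), array([212., 284.])), (array([397.4,   4.2]), array([ 83.6, 107.8]), np.float32(-0.014), array([237., 278.])), (array([448.3, -76.5]), array([47.9, 86. ]), np.float32(-1.103), array([264., 258.])), (array([ 449.2, -282.3]), array([40.2, 99.3]), np.float32(1.374), array([342., 257.])), (array([ 493.6, -292.2]), array([35.4, 77.8]), np.float32(1.448), array([349., 243.]))]
paddle [(array([ 642.3, -234.8]), array([ 54.2, 215.6]), np.float32(-1.345), array([322., 184.]))]
[-72. -43.]
knob 69 [-73.38177503 -41.97761403]
pad [(array([ 603.8, -248.3]), array([139.1, 279.1]), np.float32(-1.482), array([322., 197.]))]
```

View pics/t9.png

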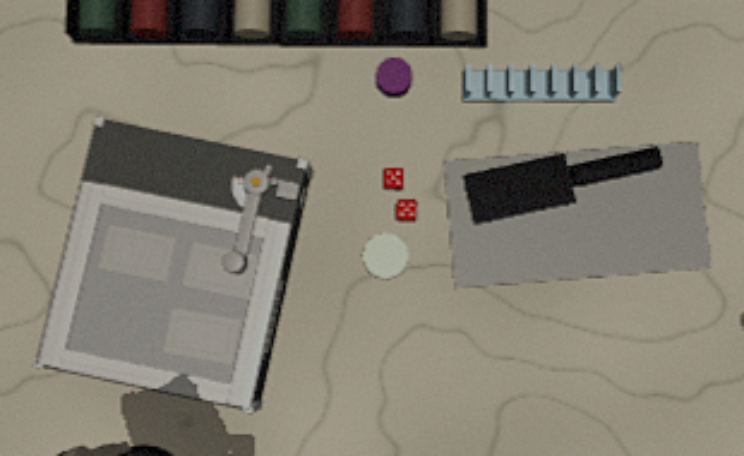

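The final view shows the knob at the locked spot (235,262), the lid shut with three plaques under the window, and the bystanders in place. The paddle has been nudged since I set it down, but its tip is at about (116,-25) mm and its butt at about (-97,-54) mm in the pad frame. Both are well inside the outline, so I'm handing in.

```bash
python3 -c "
from rig import bot
print(bot.close_job())"
```

```text
the job is handed in; nothing more can be done
None
```

I handed the job in at about 64 s. The last images show all three plaques flat in the tray, the lid shut, the latch locked, the paddle on its pad and the bystanders in place; no verdict came back.

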